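Nest the mini pan set on its display board

TASK

Put the three-pan set back together on its round wooden board: the saucepan goes inside the wide saute pan that stands there, and the little milk pan, which has been knocked over, goes upright inside the saucepan. Each pan must sit flat on the floor of the one around it, with the three handles fanned out well apart so that each can be taken hold of by itself. Leave the other things on the counter where they are.

Things in the scene. Friction and masses are not known exactly. Their poses are not given: they have to be found in the camera images.
- saute_mid (a point): Centre of the wide, shallow saute pan (steel, round, outside diameter 124 mm, 48 mm high, wall 3 mm, floor 4 mm thick); it stands upright on the round board, mouth up. The point is on the pan's axis, 24 mm above its underside. z runs from bottom to mouth, x points along the handle. The inside diameter is 118 mm.
- saute_grip (a point): Point on the axis of the saute pan's handle, 107 mm from the pan's axis and 60.5 mm above the pan's underside. The handle is a black flat-sided bar, 14 mm wide and 16 mm deep, that leaves the wall 38 mm above the underside, rises steeply outward (5 mm in 10 mm) and ends 162 mm from the pan's axis. Same axes as the pan.
- saucepan_mid (a point): Centre of the middle pan, the saucepan (steel, round, outside diameter 100 mm, 62 mm high, wall 3 mm, floor 4 mm thick, inside diameter 94 mm, about 0.24 kg), standing upright on the counter. The point is on its axis, 31 mm above its underside. z runs from bottom to mouth, x along the handle.
- saucepan_grip (a point): Point on the axis of the saucepan's handle, 95 mm from the pan's axis and 66.5 mm above its underside. The handle is a black flat-sided bar, 14 mm wide and 16 mm deep, that leaves the wall 53 mm above the underside, rises outward 3 mm in 10 mm and ends 152 mm from the pan's axis; it passes above the saute pan's rim when nested. Same axes as the pan.
- milkpan_mid (a point): Centre of the smallest, tallest pan, the milk pan (steel, outside diameter 76 mm, 76 mm high, wall 3 mm, floor 4 mm, about 0.18 kg): on its axis, 38 mm from its underside. z runs from bottom to mouth, x along the handle. It starts lying on its side, mouth (z) roughly away from the robot, handle (x) to the robot's right and 13 degrees below level, its tip resting on the counter.
- milkpan_grip (a point): Point on the axis of the handle, 83 mm from the pan's axis and 72.5 mm from its underside. The handle is a black flat-sided bar, 14 by 16 mm, leaving the wall 68 mm above the underside, rising outward 1 mm in 10 mm, ending 142 mm from the pan's axis. Set down on its bottom edge less than about 40 degrees from upright, the pan settles upright by itself.
- board: Round wooden display board, 148 mm in diameter, 12 mm thick, fixed to the counter; origin at the centre of its underside on the counter. The saute pan stands on it.
- burner_head: Bystander: aluminium gas burner head, 72 mm across, 24 mm high, on the counter; origin at the centre of its underside.
- turner: Bystander: flat wooden turner, 240 mm long, lying on the counter; origin under its middle, x along it.
- mill: Bystander: dark wooden pepper mill, 54 mm across, 165 mm high; origin at the centre of its underside.
- mug: Bystander: white mug, 82 mm across, 92 mm high; origin at the centre of its underside.
- cleaner: Bystander: white spray bottle, 68 mm across, 208 mm high; origin at the centre of its underside.
- jar: Bystander: glass jar with a steel lid, 72 mm across, 100 mm high; origin at the centre of its underside.
Mind the look-alikes: they are no part of the job. Leave any pink, purple or yellow look-alike of the part that bears milkpan_mid alone.

How it is judged:
By the outcome, as a careful person would: the job done as asked, in the order asked, and still so for the second after the job is handed in, with the robot touching nothing.
It also fails if it takes over 72 s, if anything falls off the work surface, if the arm or the gripper's body presses on something with over 40 N, if the wrist force passes 120 N, or if a joint passes its speed limit or range.

ROBOT

A 6-joint arm with a two-finger parallel gripper is mounted at the origin on the work surface. World frame = base frame: x ahead of the robot, y to its left, z up, the work surface at z = 0. Lengths are in m, angles in rad, forces in N, time in s.
With the tool pointing down it reaches from about 0.325 to 0.75 m from the base axis. Payload 7.6 kg.
Tool frame: the origin (TCP) lies on the centre line of the jaws, within the pads' length; the fingertips stand 17 mm ahead of it and the grasp point (between the pads) lies 2 mm behind it (bot.finger_overhang is the distance from the TCP to the fingertips, in m); y points along the fingers, z is the direction in which the jaws open and shut, and the axes are right-handed (so a half turn about y gives the same grasp; the last joint's range is limited). The gripper opens to 85 mm and grips with 20 to 120 N. Pads are 22 mm wide; open, the fingers measure 114 mm over their backs; the gripper's body (76 mm by 85 mm) begins 54 mm behind the grasp point. The pads swing forward as they close: fully open they stand 13 mm farther back than shut.
Start: joints at [-1.381, 0.052, 1.401, -0, 1.689, -0.07], TCP at [0.135, -0.507, 0.221] pointing down, gripper open.
Joint ranges: [-2.9, 2.9], [-0.91, 2.17], [0.12, 2.37], [-1.06, 4.2], [0.26, 2.73], [-2.93, 2.93]. Speed limits (rad/s): [2.57, 2.57, 3.01, 3.14, 3.14, 3.14].

INTERFACE

Orientations are given as a rotation vector (axis times angle).
In Python, from workcell import bot, eyes gives the robot as it stands. The module is installed in compiled form; this text tells all that it offers.
- The arm moves only by the shell command python3 -m jog 'ROWS' [FORCE]. ROWS is JSON, a list of rows, each a list of 5 numbers: the shift along the tool's x, y, z in units of 40 mm (1.0 is 40 mm), then the turn about the tool's y in units of 8 degrees (1.0 is 8 degrees), then the opening, from -1 (shut) to 1 (fully open), so that 0 is half open. A call has 1 to 5 rows; each row shifts and turns the pose as measured when the row begins, along the tool's axes as they then stand; what a row does not reach is not made up. A row lasts 1/10 s, in which the tool goes at most 50 mm and 8.59 degrees, less where a joint would pass 70% of its speed; a pose out of reach is approached as far as the arm can. A call is refused whole if a number of a shift passes 1 or a number of a turn 1, either way. A call with a gripper value outside its range is refused whole. The fingers move at their own pace and stop on an object; FORCE is the grip in N (left out, the last holds). Time passes only in rows, so rows that do not move let the fingers close. It gives the time, the measured TCP pose, the force and the opening at its end, in the units of the state.
- bot.observe(): the state, without advancing time (a new reading comes with each control period).
- eyes.camera(name): name is "scene" or "top" or "wrist"; returns a dict with "img" (400x640x3 uint8, blue, green, red), "z_map" (400x640 float32, m along the optical axis (not along the pixel's ray), 0 where there is no reading), "mtx" (3x3 intrinsics, pixels), "T" (4x4, takes a point from camera to world coordinates). Camera axes: x right, y up, looking along -z (the intrinsics and any distortion apply to the point x, -y, -z); pixel columns grow to the right and rows downward; lengths in m; the calibration is good to about 2 mm. A picture is of the moment at which its call begins.
- bot.hand_in(): hands the job in, once; it reports no verdict.
The state is a dict: "time_s": time; "q": joint angles; "joint_vel": joint speeds; "joint_torque": joint torques, N m; "position": TCP position; "tool_rot": TCP orientation; "wrist_force": force on the tool from outside, world axes, zero at the start; "wrist_torque": the same for the moment, N m; "grip_width": finger opening in m.
Only numpy, scipy, OpenCV 4.12 (cv2) and the standard library are available. Lean on these libraries where they do the work, as an engineer would, in place of code of your own. Each camera call takes 0.05 s, during which the arm holds its last target.

## Working session

There is one attempt and no reset: what is moved stays moved. The work goes in short steps, Python scripts to look and compute and a shell command to move; the robot and the scene stay as the last step left them, time stands still between calls to the robot, and variables do not carry over. Pictures are saved under pics/ and viewed, and the job is handed in when it is done.

```bash
mkdir -p pics; python3 - <<'E'
from workcell import bot, eyes
import cv2, numpy as np
s=bot.observe()
for k in s: print(k, np.round(s[k],4))
print(bot.finger_overhang)
for n in ["scene","top","wrist"]:
    c=eyes.camera(n); cv2.imwrite(f"pics/{n}0.png",c["img"]); np.savez(f"{n}0.npz",**c); print(n,c["mtx"].round(1).tolist(),c["T"].round(3).tolist(), [k for k in c])
E
```

```text
time_s 0.0
q [-1.3813  0.0528  1.4017 -0.      1.6886 -0.0703]
joint_vel [-0.0021 -0.0002  0.0003  0.0007 -0.001  -0.0008]
joint_torque [-7.00000e-04 -3.81668e+01 -3.60185e+01 -1.00000e-04  6.20000e-03
  0.00000e+00]
position [ 0.1348 -0.5071  0.2203]
tool_rot [-0.2722  2.0845 -2.0813]
wrist_force [-0.4166 -0.154   0.1743]
wrist_torque [-0.0121  0.0109  0.0218]
grip_width 0.0855
0.017
scene [[394.9, 0.0, 321.5], [0.0, 394.9, 201.1], [0.0, 0.0, 1.0]] [[0.774, -0.536, 0.337, 0.852], [0.633, 0.664, -0.398, -0.426], [-0.011, 0.521, 0.854, 1.031], [0.0, 0.0, 0.0, 1.0]] ['img', 'z_map', 'mtx', 'T']
top [[432.9, 0.0, 323.1], [0.0, 432.9, 197.6], [0.0, 0.0, 1.0]] [[-0.011, 0.991, -0.133, 0.308], [-1.0, -0.013, -0.011, 0.002], [-0.013, 0.133, 0.991, 1.447], [0.0, 0.0, 0.0, 1.0]] ['img', 'z_map', 'mtx', 'T']
wrist [[279.8, 0.0, 316.0], [0.0, 279.8, 199.2], [0.0, 0.0, 1.0]] [[0.258, 0.923, 0.287, 0.208], [-0.966, 0.246, 0.075, -0.487], [-0.001, -0.297, 0.955, 0.374], [0.0, 0.0, 0.0, 1.0]] ['img', 'z_map', 'mtx', 'T']
```

View pics/scene0.png

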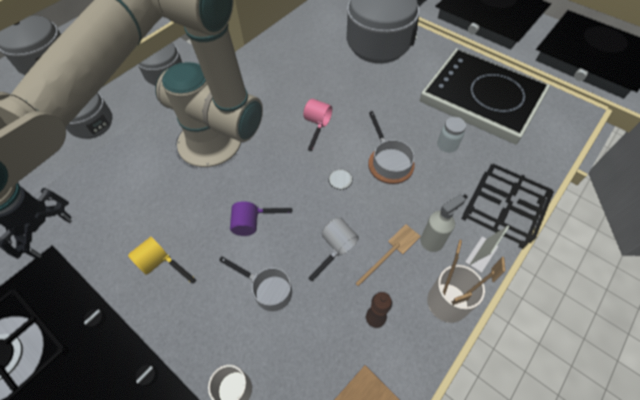

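View pics/top0.png

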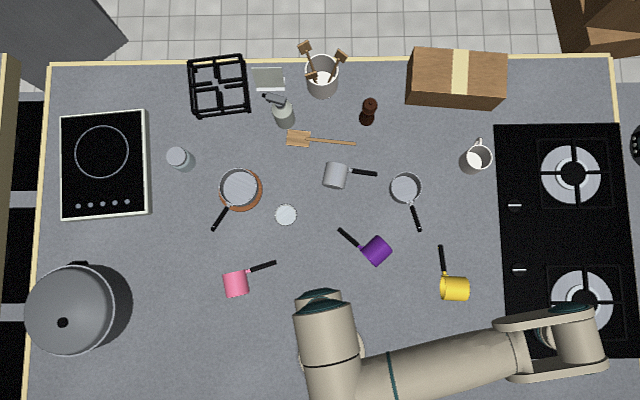

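View pics/wrist0.png

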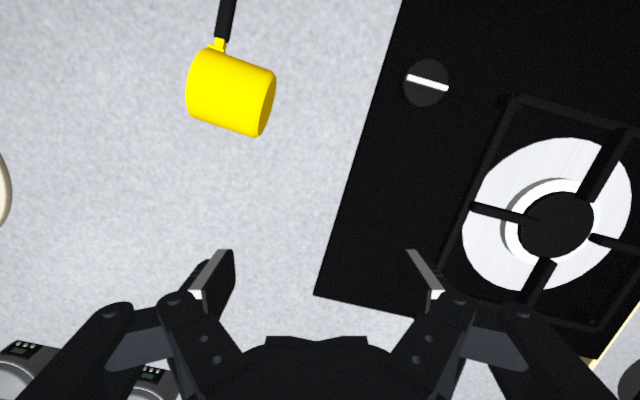

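The images show these candidates for the milk pan:
- **Grey steel pan:** top (336,175), scene (340,237).
- **Pink, purple and yellow pans:** top (236,283), (376,250) and (454,288). These are the look-alikes.

The grey one fits: it is steel, lying down, mouth away from the robot and handle to the right. The saucepan is at top (406,188), and the saute pan on its board is at top (240,188).

```bash
cat > h.py <<'E'
import numpy as np, cv2
from workcell import bot, eyes
from scipy.spatial.transform import Rotation as R
def cloud(c):
    K=c["mtx"];z=c["z_map"];v,u=np.mgrid[0:400,0:640]
    p=np.stack([(u-K[0,2])/K[0,0]*z,-(v-K[1,2])/K[1,1]*z,-z],-1)
    w=p@c["T"][:3,:3].T+c["T"][:3,3]; w[z==0]=np.nan
    return w
def crop(c,u0,u1,v0,v1,f,name):
    cv2.imwrite("pics/"+name,cv2.resize(c["img"][v0:v1,u0:u1],None,fx=f,fy=f,interpolation=cv2.INTER_CUBIC))
def circ(p):
    A=np.c_[2*p,np.ones(len(p))];s=np.linalg.lstsq(A,(p**2).sum(1),rcond=None)[0]
    return s[0],s[1],np.sqrt(s[2]+s[0]**2+s[1]**2)
E
python3 - <<'E'
from h import *
c=dict(np.load("top0.npz"));w=cloud(c)
crop(c,190,440,110,260,3,"crop_top.png")
z=w[...,2]
for nm,(u0,u1,v0,v1) in dict(saute=(195,275,155,240),sauce=(380,430,160,240),milk=(315,385,150,200)).items():
    s=w[v0:v1,u0:u1].reshape(-1,3); im=c["img"][v0:v1,u0:u1].reshape(-1,3).astype(int)
    dark=(im.max(1)<70)
    print(nm,"z pct",np.nanpercentile(s[:,2],[1,50,90,99]).round(4))
    h=s[dark&(s[:,2]>.015)]
    print(" dark n",len(h)," z",h[:,2].min().round(3),h[:,2].max().round(3))
    m=np.median(h[:,:2],0);U,S,Vt=np.linalg.svd(h[:,:2]-h[:,:2].mean(0),full_matrices=False)
    print(" handle centroid",h.mean(0).round(4),"dir",np.degrees(np.arctan2(Vt[0,1],Vt[0,0])).round(1))
    top=s[~dark&(s[:,2]>.008)]
    print(" steel centroid",top.mean(0).round(4), "min",top.min(0).round(3),"max",top.max(0).round(3))
E
```

```text
saute z pct [-0.0076  0.0006  0.0181  0.0847]
 dark n 145  z 0.022 0.11
 handle centroid [0.4484 0.3401 0.0768] dir 154.9
 steel centroid [0.5307 0.2975 0.023 ] min [0.395 0.184 0.008] max [0.653 0.454 0.103]
sauce z pct [-0.0076  0.0005  0.0256  0.0812]
 dark n 179  z 0.016 0.093
 handle centroid [ 0.4651 -0.2689  0.0579] dir -176.6
 steel centroid [ 0.5143 -0.2518  0.0452] min [ 0.358 -0.336  0.008] max [ 0.622 -0.16   0.09 ]
milk z pct [-0.0073  0.0004  0.0662  0.0769]
 dark n 96  z 0.015 0.036
 handle centroid [ 0.5837 -0.1158  0.0242] dir -96.6
 steel centroid [ 0.5676 -0.0254  0.0625] min [ 0.526 -0.18   0.009] max [0.647 0.038 0.084]
```

View pics/crop_top.png

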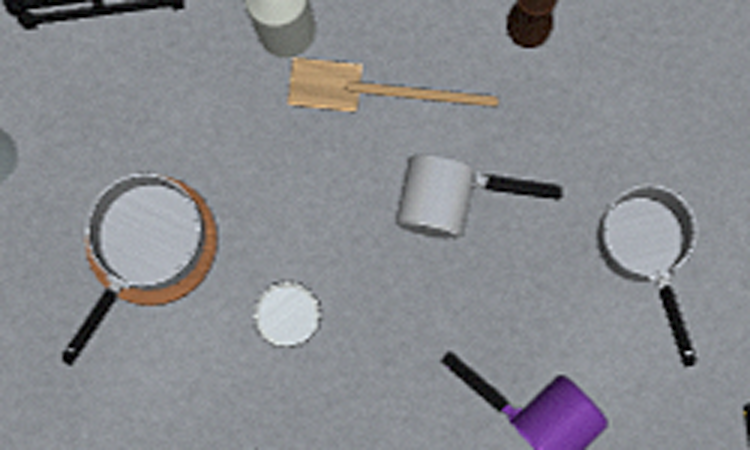

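The crop confirms it: the grey pan at crop (435,195) has its mouth to the image top (+x) and its handle at the mouth end, pointing right. Next I'll measure it more precisely.

```bash
python3 - <<'E'
from h import *
def ray(c,u,v,z):
    K=c["mtx"];d=c["T"][:3,:3]@np.array([(u-K[0,2])/K[0,0],-(v-K[1,2])/K[1,1],-1]);o=c["T"][:3,3]
    return o+d*(z-o[2])/d[2]
c=dict(np.load("top0.npz"));w=cloud(c);z=w[...,2]
im=c["img"].astype(int);v,u=np.mgrid[0:400,0:640]
for nm,(cx,cy),rr,zr,rad in [("saute",(.515,.28),.085,.060,.062),("sauce",(.52,-.255),.07,.062,.050)]:
    # rim points from depth
    m=(np.abs(z-zr)<.006)&(np.hypot(w[...,0]-cx,w[...,1]-cy)<rr)&(im.max(-1)>90)
    p=w[m][:,:2]
    for k in range(6):
        x,y,r=circ(p);e=np.abs(np.hypot(p[:,0]-x,p[:,1]-y)-r); p=p[e<max(.004,np.percentile(e,80))]if k<4 else p
    print(nm,"rim",np.round([x,y,r],4),len(p))
    # floor disc
    f=(np.abs(z-(zr-.044 if nm=="saute" else .004))<.008)&(np.hypot(w[...,0]-x,w[...,1]-y)<rad-.004)
    print("  floor z",np.median(z[f]).round(4),f.sum())
    m=(im.max(-1)<80)&(z>.03)&(np.hypot(w[...,0]-x,w[...,1]-y)>rad+.004)&(np.hypot(w[...,0]-x,w[...,1]-y)<.175)
    h=w[m]; d=h.mean(0)-[x,y,0]; print("  handle ang",np.degrees(np.arctan2(d[1],d[0])).round(1),"centroid",h.mean(0).round(4),"r",np.hypot(*d[:2]).round(4),
      "maxr",np.hypot(h[:,0]-x,h[:,1]-y).max().round(4),len(h))
# milk
m=(z>.02)&(im.max(-1)>95)&(np.hypot(w[...,0]-.567,w[...,1]+.02)<.075)
p=w[m];rect=cv2.minAreaRect(p[:,:2].astype(np.float32)*1000);print("milk rect",rect,"zmax",np.percentile(p[:,2],98))
t=p[p[:,2]>.070];U,S,Vt=np.linalg.svd(t[:,:2]-t[:,:2].mean(0),full_matrices=False);print("ridge",t.mean(0),np.degrees(np.arctan2(Vt[0,1],Vt[0,0])),np.ptp((t[:,:2]-t[:,:2].mean(0))@Vt[0]))
m=(z>.010)&(im.max(-1)<80)&(np.abs(w[...,0]-.58)<.04)&(w[...,1]<-.05)&(w[...,1]>-.19)
h=w[m];U,S,Vt=np.linalg.svd(h[:,:2]-h[:,:2].mean(0),full_matrices=False);print("milk handle",h.mean(0),np.degrees(np.arctan2(Vt[0,1],Vt[0,0])),h.min(0),h.max(0))
# same from scene camera
c=dict(np.load("scene0.npz"));w=cloud(c);z=w[...,2];im=c["img"].astype(int)
for nm,(cx,cy),rr,zr in [("saute",(.52,.28),.085,.060),("sauce",(.52,-.255),.07,.062)]:
    m=(np.abs(z-zr)<.006)&(np.hypot(w[...,0]-cx,w[...,1]-cy)<rr)&(im.max(-1)>90);p=w[m][:,:2]
    for k in range(6):
        x,y,r=circ(p);e=np.abs(np.hypot(p[:,0]-x,p[:,1]-y)-r); p=p[e<max(.004,np.percentile(e,80))]if k<4 else p
    print("scene",nm,np.round([x,y,r],4),len(p))
m=(z>.010)&(im.max(-1)<80)&(np.abs(w[...,0]-.58)<.04)&(w[...,1]<-.05)&(w[...,1]>-.19)
h=w[m];U,S,Vt=np.linalg.svd(h[:,:2]-h[:,:2].mean(0),full_matrices=False);print("milk handle",h.mean(0),np.degrees(np.arctan2(Vt[0,1],Vt[0,0])),h.min(0),h.max(0))
E
```

```text
saute rim [0.5349 0.2961 0.0606] 91
  floor z 0.0152 821
  handle ang 154.4 centroid [0.4292 0.3467 0.0849] r 0.1172 maxr 0.1612 122
sauce rim [ 0.5268 -0.2515  0.0484] 107
  floor z 0.0034 480
  handle ang -172.6 centroid [ 0.4323 -0.2637  0.0735] r 0.0953 maxr 0.1745 113
milk rect ((568.9281616210938, -27.900470733642578), (88.72906494140625, 76.82120513916016), 77.47058868408203) zmax 0.07928679022322879
ridge [ 0.57021767 -0.0217709   0.07407797] 166.68093627670316 0.0752509177331626
milk handle [ 0.58399273 -0.11914338  0.0227219 ] -96.4722954172703 [ 0.57374368 -0.16040176  0.01025126] [ 0.59736762 -0.07853138  0.03579378]
scene saute [0.537  0.2958 0.0606] 137
scene sauce [ 0.5289 -0.2517  0.0485] 165
milk handle [ 0.58705586 -0.12135072  0.02252757] -96.06403123955918 [ 0.57624447 -0.16229253  0.01044702] [ 0.59652396 -0.07889941  0.03458439]
```

```bash
cat >> h.py <<'E'
def go(target,zang=None,verbose=True):
    """remaining shift in tool axes (units), turn for jaw-axis world angle zang (deg, mod 180 nearest)"""
    s=bot.observe();M=R.from_rotvec(s["tool_rot"]).as_matrix();p=np.array(s["position"])
    d=M.T@(np.array(target)-p)/.04
    za=np.degrees(np.arctan2(M[1,2],M[0,2]))
    print("t",round(s["time_s"],2),"pos",p.round(4),"zang",round(za,1),"q",np.round(s["q"],2),"w",round(s["grip_width"],4),"F",np.round(s["wrist_force"],1))
    print("ydir",M[:,1].round(3),"shift units xyz",d.round(2))
    if zang is not None:
        t=(zang-za+90)%180-90
        # turn about tool y (down): positive turn => world yaw sign of M[2,1]
        print("turn units",round(t/8*np.sign(M[2,1]),2),"(or other way",round((t-180*np.sign(t))/8*np.sign(M[2,1]),2),")")
E
python3 - <<'E'
from h import *
go([.434,-.264,.18],97.4)
M=R.from_rotvec(bot.observe()["tool_rot"]).as_matrix();print(M.round(3))
E
```

```text
t 0.15 pos [ 0.1349 -0.5072  0.2205] zang -75.1 q [-1.38  0.05  1.4   0.    1.69 -0.07] w 0.0853 F [ 0.  -0.2  0.4]
ydir [-0.     0.001 -1.   ] shift units xyz [-8.79  1.02 -3.95]
turn units 0.94 (or other way -21.56 )
[[-0.966 -0.     0.257]
 [-0.257  0.001 -0.966]
 [-0.    -1.    -0.001]]
```

```bash
python3 -m jog '[[-0.98,0,-0.44,0.94,1],[-0.98,0,-0.44,0,1],[-0.98,0,-0.44,0,1],[-0.98,0,-0.44,0,1],[-0.98,0,-0.44,0,1]]' 40
python3 -m jog '[[-0.9,0,-0.3,0,1],[-0.9,0,-0.3,0,1],[-0.9,0,-0.3,0,1],[-0.9,0,-0.3,0,1]]'
python3 -c "
from h import *
go([.434,-.264,.15],97.4)"
```

```text
time_s: 0.65
position: [0.3165, -0.3889, 0.2183]
tool_rot: [-0.126, 2.168, -2.159]
wrist_force: [0.1, -0.9, 0.1]
grip_width: 0.0853
time_s: 1.05
position: [0.4594, -0.3198, 0.2174]
tool_rot: [-0.128, 2.169, -2.158]
wrist_force: [0.4, -0.6, -0.3]
grip_width: 0.0854
t 1.05 pos [ 0.4594 -0.3198  0.2174] zang -83.4 q [-0.67  0.16  1.3   0.    1.69  0.78] w 0.0854 F [ 0.4 -0.6 -0.3]
ydir [-0.003  0.004 -1.   ] shift units xyz [ 0.47  1.69 -1.45]
turn units -0.1 (or other way 22.4 )
```

```bash
python3 -m jog '[[0.25,0.3,-0.75,-0.1,0.3],[0.25,0.3,-0.75,0,0.3],[0,0.4,0,0,0.3],[0,0.4,0,0,0.3]]'
python3 -c "
from h import *
go([.434,-.264,.0645],97.4)
c=eyes.camera('wrist');cv2.imwrite('pics/w1.png',c['img'])"
```

```text
time_s: 1.45
position: [0.4357, -0.2573, 0.1568]
tool_rot: [-0.154, 2.162, -2.144]
wrist_force: [-0.6, -0.8, 1.0]
grip_width: 0.0557
t 1.45 pos [ 0.4357 -0.2573  0.1568] zang -82.1 q [-0.61  0.04  1.55  0.    1.57  0.83] w 0.0557 F [-0.6 -0.8  1. ]
ydir [-0.007  0.008 -1.   ] shift units xyz [0.05 2.31 0.18]
turn units 0.06 (or other way -22.44 )
```

View pics/w1.png

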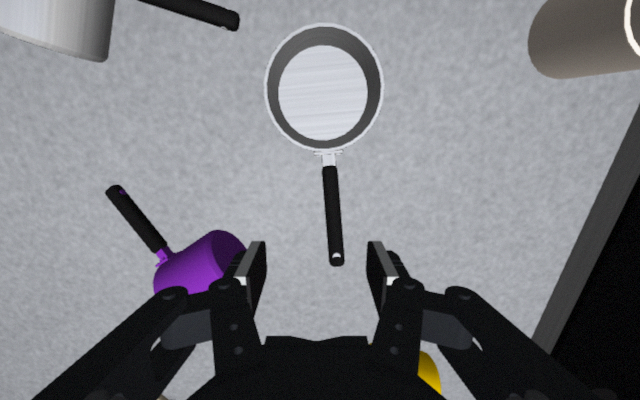

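```bash
python3 -m jog '[[0.05,0.6,0.18,0.06,0.3],[0,0.8,0,0,0.3],[0,0.5,0,0,0.3],[0,0.4,0,0,0.3],[0,0,0,0,0.3]]'
python3 -c "
from h import *
go([.434,-.264,.0645],97.4)
c=eyes.camera('wrist');cv2.imwrite('pics/w2.png',c['img'])"
```

```text
time_s: 2.0
position: [0.4323, -0.2632, 0.0589]
tool_rot: [-0.15, 2.174, -2.147]
wrist_force: [-0.1, -0.3, -1.5]
grip_width: 0.0557
t 2.0 pos [ 0.4323 -0.2632  0.0589] zang -82.7 q [-0.62  0.13  1.65  0.    1.38  0.82] w 0.0557 F [-0.1 -0.3 -1.5]
ydir [-0.012  0.012 -1.   ] shift units xyz [-0.04 -0.14  0.02]
turn units -0.01 (or other way 22.49 )
```

View pics/w2.png

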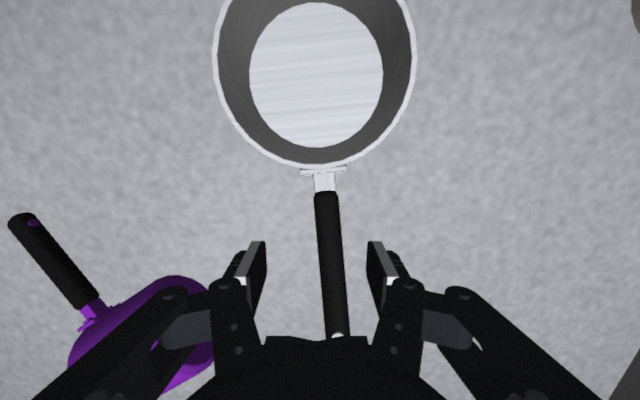

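```bash
python3 -m jog '[[0,-0.1,0.05,0,-1],[0,0,0,0,-1],[0,0,0,0,-1],[0,0,0,0,-1]]' 70
python3 -m jog '[[0,-0.3,0,0,-1],[0,-0.6,0,0,-1],[0,-0.6,0,0,-1],[0,-0.6,0,0,-1],[0,-0.6,0,0,-1]]'
python3 -c "
from h import *
go([.603,.363,.2],-45)
c=eyes.camera('wrist');cv2.imwrite('pics/w3.png',c['img'])
c=eyes.camera('scene');cv2.imwrite('pics/s3.png',c['img'])"
```

```text
time_s: 2.45
position: [0.4353, -0.2676, 0.0693]
tool_rot: [-0.142, 2.164, -2.15]
wrist_force: [-0.1, 0.6, -0.2]
grip_width: 0.0003
time_s: 2.95
position: [0.4345, -0.2672, 0.1819]
tool_rot: [-0.146, 2.169, -2.148]
wrist_force: [0.2, -0.5, -0.4]
grip_width: -0.0001
t 2.95 pos [ 0.4345 -0.2672  0.1819] zang -82.7 q [-0.63  0.03  1.5   0.    1.62  0.82] w -0.0001 F [ 0.2 -0.5 -0.4]
ydir [-0.008  0.009 -1.   ] shift units xyz [ -6.19  -0.34 -15.09]
turn units -4.71 (or other way 17.79 )
```

View pics/w3.png

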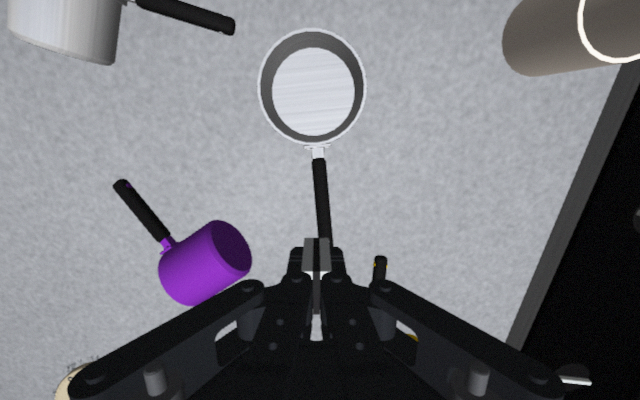

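View pics/s3.png

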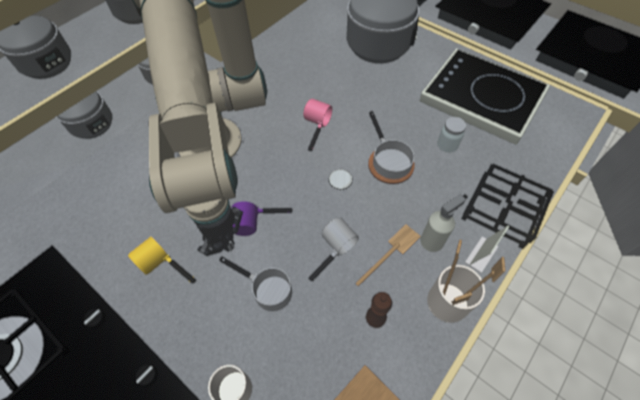

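```bash
python3 - <<'E'
from h import *
def proj(c,P):
    q=np.linalg.inv(c["T"])@np.r_[P,1];K=c["mtx"];return (K[0,0]*q[0]/-q[2]+K[0,2],K[1,1]*-q[1]/-q[2]+K[1,2],-q[2])
c=eyes.camera("wrist");s=bot.observe();M=R.from_rotvec(s["tool_rot"]).as_matrix();p=np.array(s["position"])
print("tcp px",proj(c,p),"tip",proj(c,p+M[:,1]*.017), "handle grip",proj(c,[.434,-.264,.0665]),"end",proj(c,[.528-.152*.992,-.2515-.152*.129,.083]))
w=cloud(c);z=w[...,2]
for uv in [(312,90),(320,165),(323,200),(325,230),(317,255),(317,305)]: print(uv,w[uv[1],uv[0]].round(4))
for n in("top","scene"):
    c=eyes.camera(n);w=cloud(c);z=w[...,2];im=c["img"].astype(int)
    m=(im.max(-1)<80)&(z>.03)&(z<.1)&(np.abs(w[...,1]+.262)<.03)&(w[...,0]<.475)&(w[...,0]>.33)
    h=w[m];print(n,len(h),h.mean(0).round(4),h.min(0).round(3),h.max(0).round(3))
    for x0 in np.arange(.36,.475,.015):
        k=np.abs(h[:,0]-x0)<.0075
        if k.any(): print(x0.round(3),k.sum(),h[k].mean(0).round(4))
E
```

```text
tcp px (np.float64(315.59299725585606), np.float64(242.7950976809104), np.float64(0.17152875526450173)) tip (np.float64(315.57138429883327), np.float64(231.56807438708137), np.float64(0.18777648435899252)) handle grip (np.float64(312.39188546044034), np.float64(192.23793153778075), np.float64(0.2826113046386359)) end (np.float64(312.0881110504158), np.float64(250.9475516505972), np.float64(0.2838934412981324))
(312, 90) [ 0.5337 -0.25    0.0055]
(320, 165) [ 0.4627 -0.2679  0.0674]
(323, 200) [ 0.4306 -0.2751  0.0772]
(325, 230) [ 0.4024 -0.2808  0.0845]
(317, 255) [ 0.4476 -0.2672  0.2202]
(317, 305) [ 0.43   -0.2695  0.2334]
top 60 [ 0.4058 -0.2772  0.0807] [ 0.381 -0.287  0.058] [ 0.47  -0.258  0.091]
0.375 3 [ 0.3814 -0.2816  0.0839]
0.39 17 [ 0.3899 -0.2807  0.0862]
0.405 18 [ 0.4048 -0.2769  0.0814]
0.42 20 [ 0.4194 -0.2748  0.0764]
0.435 1 [ 0.4293 -0.2756  0.0765]
0.465 1 [ 0.4701 -0.2584  0.0576]
scene 157 [ 0.4279 -0.2751  0.0763] [ 0.385 -0.288  0.062] [ 0.467 -0.261  0.091]
0.39 16 [ 0.3911 -0.2837  0.087 ]
0.405 30 [ 0.4051 -0.2804  0.0834]
0.42 31 [ 0.4196 -0.2767  0.0788]
0.435 30 [ 0.4347 -0.2735  0.0747]
0.45 33 [ 0.4502 -0.2696  0.0694]
0.465 17 [ 0.4623 -0.2679  0.0656]
```

```bash
python3 - <<'E'
from h import *
for n in("scene0","scene1"):
    c=dict(np.load("scene0.npz")) if n=="scene0" else eyes.camera("scene")
    w=cloud(c);z=w[...,2];im=c["img"].astype(int)
    m=(im.max(-1)<80)&(z>.03)&(z<.1)&(np.abs(w[...,1]+.262)<.04)&(w[...,0]<.475)&(w[...,0]>.33)
    h=w[m]
    for x0 in np.arange(.39,.475,.015):
        k=np.abs(h[:,0]-x0)<.0075
        if k.any(): print(n,x0.round(3),k.sum(),h[k].mean(0).round(4))
    m=(np.abs(z-.062)<.006)&(np.hypot(w[...,0]-.528,w[...,1]+.2515)<.07)&(im.max(-1)>90);p=w[m][:,:2]
    for k in range(6):
        x,y,r=circ(p);e=np.abs(np.hypot(p[:,0]-x,p[:,1]-y)-r); p=p[e<max(.004,np.percentile(e,80))]if k<4 else p
    print(x,y,r)
c=eyes.camera("top");crop(c,320,440,140,260,5,"t4.png")
E
```

```text
scene0 0.39 14 [ 0.3905 -0.2842  0.0873]
scene0 0.405 32 [ 0.4054 -0.2803  0.0831]
scene0 0.42 30 [ 0.4205 -0.2765  0.0787]
scene0 0.435 32 [ 0.4354 -0.2735  0.0738]
scene0 0.45 29 [ 0.4503 -0.2695  0.0697]
scene0 0.465 19 [ 0.4622 -0.2679  0.0669]
0.5289752239216664 -0.25167174082142113 0.04850915267181738
scene1 0.39 14 [ 0.3912 -0.2849  0.0878]
scene1 0.405 29 [ 0.405  -0.2801  0.0837]
scene1 0.42 32 [ 0.4197 -0.2766  0.0783]
scene1 0.435 30 [ 0.4349 -0.2732  0.0739]
scene1 0.45 33 [ 0.4503 -0.2698  0.0696]
scene1 0.465 17 [ 0.4625 -0.2677  0.066 ]
0.5289902005119205 -0.25183197732776563 0.048612842757771974
```

View pics/t4.png

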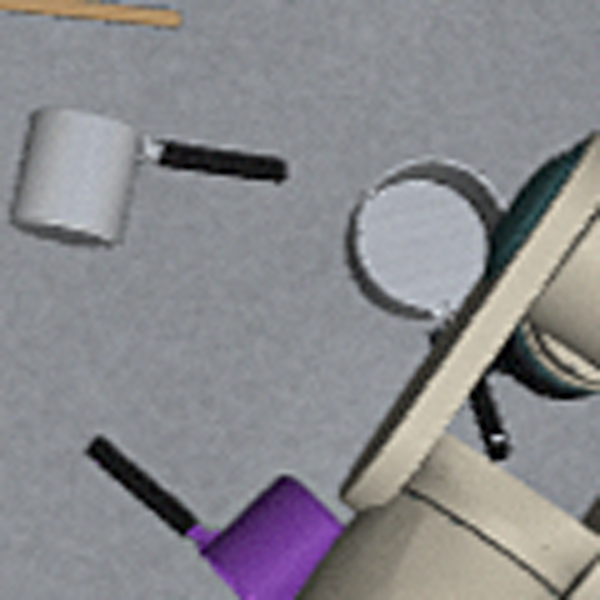

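```bash
python3 - <<'E'
from h import *
c=eyes.camera("wrist");w=cloud(c)
for v in range(225,262,3): print(v,[tuple(w[v,u].round(3)) for u in (306,312,318,326,333)])
c=eyes.camera("scene");crop(c,140,340,160,320,4,"s4.png")
E
```

```text
225 [(np.float64(0.369), np.float64(-0.26), np.float64(0.001)), (np.float64(0.37), np.float64(-0.268), np.float64(-0.0)), (np.float64(0.406), np.float64(-0.271), np.float64(0.083)), (np.float64(0.408), np.float64(-0.278), np.float64(0.084)), (np.float64(0.374), np.float64(-0.294), np.float64(0.0))]
228 [(np.float64(0.365), np.float64(-0.26), np.float64(0.001)), (np.float64(0.366), np.float64(-0.268), np.float64(0.001)), (np.float64(0.403), np.float64(-0.271), np.float64(0.082)), (np.float64(0.405), np.float64(-0.279), np.float64(0.085)), (np.float64(0.37), np.float64(-0.295), np.float64(0.001))]
231 [(np.float64(0.361), np.float64(-0.261), np.float64(0.001)), (np.float64(0.362), np.float64(-0.269), np.float64(0.001)), (np.float64(0.4), np.float64(-0.272), np.float64(0.083)), (np.float64(0.402), np.float64(-0.279), np.float64(0.086)), (np.float64(0.365), np.float64(-0.295), np.float64(-0.0))]
234 [(np.float64(0.356), np.float64(-0.261), np.float64(0.0)), (np.float64(0.358), np.float64(-0.269), np.float64(0.001)), (np.float64(0.396), np.float64(-0.272), np.float64(0.082)), (np.float64(
[... 2134 characters left out ...]
at64(-0.27), np.float64(0.212)), (np.float64(0.442), np.float64(-0.275), np.float64(0.205))]
258 [(np.float64(0.445), np.float64(-0.261), np.float64(0.215)), (np.float64(0.445), np.float64(-0.264), np.float64(0.216)), (np.float64(0.445), np.float64(-0.267), np.float64(0.215)), (np.float64(0.445), np.float64(-0.27), np.float64(0.215)), (np.float64(0.442), np.float64(-0.274), np.float64(0.209))]
261 [(np.float64(0.445), np.float64(-0.261), np.float64(0.219)), (np.float64(0.445), np.float64(-0.264), np.float64(0.218)), (np.float64(0.446), np.float64(-0.267), np.float64(0.219)), (np.float64(0.446), np.float64(-0.27), np.float64(0.219)), (np.float64(0.442), np.float64(-0.274), np.float64(0.211))]
```

View pics/s4.png

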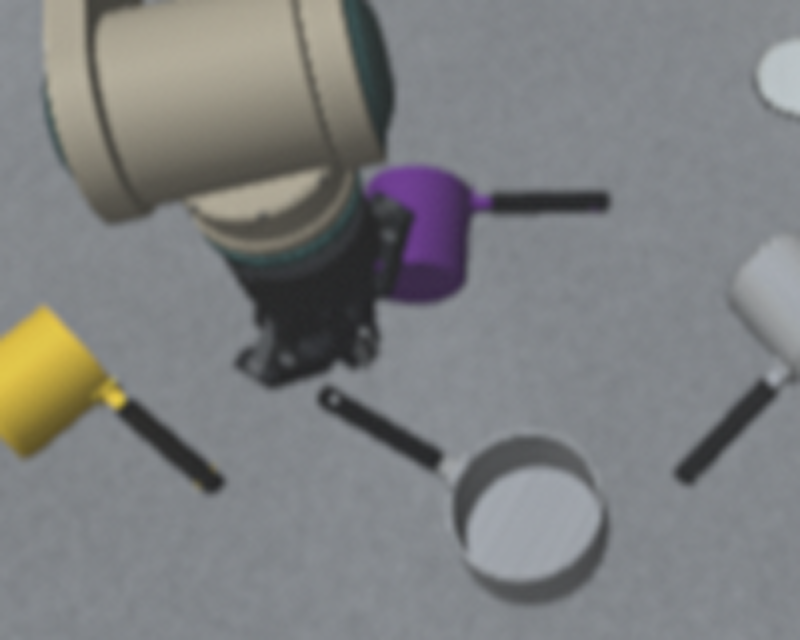

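```bash
python3 - <<'E'
from h import *
s=bot.observe();M=R.from_rotvec(s["tool_rot"]).as_matrix();p=np.array(s["position"]);print(p,M.round(3),s["q"])
for n in ("scene","top"):
    c=eyes.camera(n);w=cloud(c);im=c["img"].astype(int)
    d=w-p;dx=d@M[:,0];dz=d@M[:,2]
    m=(np.abs(dx)<.02)&(np.abs(dz)<.05)&(w[...,2]>.12)
    if m.any(): print(n,m.sum(),np.percentile(w[m][:,2],[0,2,10,50]).round(3)); q=w[m]; print(q[np.argsort(q[:,2])[:12]].round(3))
E
```

```text
[ 0.43412069 -0.26698168  0.17867433] [[-0.992 -0.01   0.128]
 [-0.128  0.011 -0.992]
 [ 0.009 -1.    -0.012]] [-0.62545437  0.03699714  1.50089107  0.00283098  1.61829934  0.8174534 ]
scene 2175 [0.19  0.212 0.249 0.492]
[[ 0.445 -0.263  0.19 ]
 [ 0.446 -0.267  0.193]
 [ 0.446 -0.271  0.194]
 [ 0.446 -0.274  0.194]
 [ 0.445 -0.262  0.194]
 [ 0.445 -0.266  0.195]
 [ 0.442 -0.275  0.195]
 [ 0.444 -0.274  0.196]
 [ 0.441 -0.258  0.197]
 [ 0.445 -0.277  0.198]
 [ 0.436 -0.282  0.198]
 [ 0.447 -0.273  0.199]]
top 894 [0.195 0.334 0.464 0.507]
[[ 0.424 -0.263  0.195]
 [ 0.427 -0.262  0.203]
 [ 0.426 -0.258  0.208]
 [ 0.421 -0.259  0.228]
 [ 0.42  -0.251  0.239]
 [ 0.423 -0.247  0.246]
 [ 0.42  -0.247  0.247]
 [ 0.419 -0.243  0.25 ]
 [ 0.42  -0.239  0.298]
 [ 0.42  -0.236  0.301]
 [ 0.422 -0.237  0.31 ]
 [ 0.418 -0.237  0.319]]
```

The closed fingertips show at z≈0.193 in both the scene and wrist cameras, while the reported TCP is at 0.180. So the tips sit about 13 mm behind the reported TCP, not 17 mm ahead, which explains the miss. I'll go 30 mm lower, and use the better handle line (angle 193.5°, y=-0.274 at x=0.434).

```bash
python3 -m jog '[[0,0,0.15,-0.8,0.2],[0,0.5,0,0,0.2],[0,0.8,0,0,0.2],[0,0.8,0,0,0.2]]'
python3 -m jog '[[0,0,0,0,0.2]]'
python3 -c "
from h import *
go([.434,-.2738,.035],103.5)"
```

```text
time_s: 3.9
position: [0.4366, -0.2741, 0.097]
tool_rot: [-0.259, 2.097, -2.087]
wrist_force: [-0.4, 0.1, -0.3]
grip_width: 0.0511
time_s: 4.0
position: [0.4343, -0.2725, 0.0923]
tool_rot: [-0.266, 2.107, -2.083]
wrist_force: [-0.5, 0.4, 0.1]
grip_width: 0.0509
t 4.0 pos [ 0.4343 -0.2725  0.0923] zang -76.0 q [-0.63  0.11  1.6   0.    1.44  0.69] w 0.0509 F [-0.5  0.4  0.1]
ydir [-0.009  0.01  -1.   ] shift units xyz [0.01 1.43 0.05]
turn units 0.06 (or other way -22.44 )
```

```bash
python3 -m jog '[[0,0.5,0.05,0,0.2],[0,0.5,0,0,0.2],[0,0.3,0,0,0.2],[0,0,0,0,-1],[0,0,0,0,-1]]' 70
python3 -m jog '[[0,0,0,0,-1],[0,0,0,0,-1],[0,0,0,0,-1]]'
python3 -c "
from h import *
go([.434,-.2738,.035],103.5)"
```

```text
time_s: 4.5
position: [0.4368, -0.2756, 0.0447]
tool_rot: [-0.261, 2.101, -2.085]
wrist_force: [0.4, 0.9, 0.7]
grip_width: 0.0233
time_s: 4.8
position: [0.4375, -0.2763, 0.0471]
tool_rot: [-0.259, 2.098, -2.087]
wrist_force: [0.0, -0.5, -2.0]
grip_width: 0.0119
t 4.8 pos [ 0.4375 -0.2763  0.0471] zang -76.0 q [-0.64  0.17  1.63  0.    1.35  0.69] w 0.0119 F [ 0.  -0.5 -2. ]
ydir [-0.003  0.005 -1.   ] shift units xyz [ 0.07  0.3  -0.08]
turn units 0.07 (or other way -22.43 )
```

```bash
python3 -m jog '[[0,-0.3,0,0,-1],[0,-0.5,0,0,-1],[0,-0.7,0,0,-1],[0,-0.7,0,0,-1],[0,-0.7,0,0,-1]]'
python3 -c "
from h import *
go([.603,.363,.2],-45)
c=eyes.camera('wrist');cv2.imwrite('pics/w5.png',c['img'])
c=eyes.camera('scene');cv2.imwrite('pics/s5.png',c['img'])"
```

```text
time_s: 5.3
position: [0.4355, -0.2753, 0.1656]
tool_rot: [-0.268, 2.107, -2.083]
wrist_force: [0.2, -0.5, -2.0]
grip_width: 0.0121
t 5.3 pos [ 0.4355 -0.2753  0.1656] zang -76.0 q [-0.64  0.06  1.5   0.    1.59  0.69] w 0.0121 F [ 0.2 -0.5 -2. ]
ydir [-0.011  0.01  -1.   ] shift units xyz [ -7.93  -0.74 -14.48]
turn units -3.87 (or other way 18.63 )
```

View pics/w5.png

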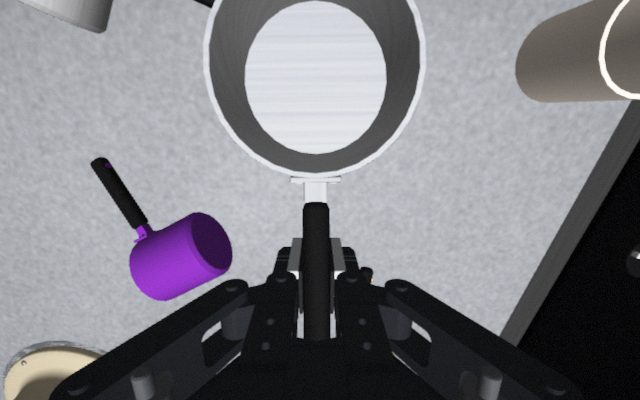

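View pics/s5.png

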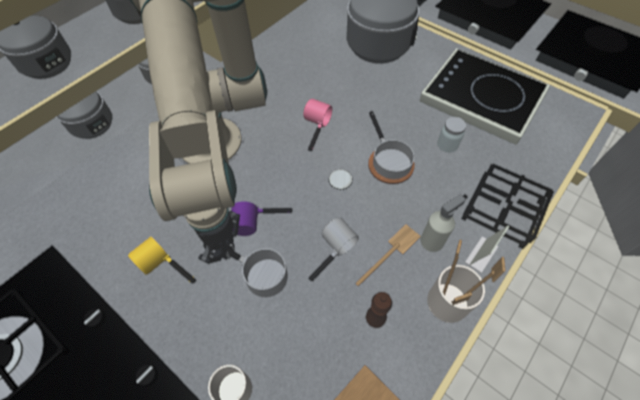

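```bash
python3 -m jog '[[-0.25,-0.4,-0.6,-0.5,-1],[-0.25,-0.4,-1,-1,-1],[-0.25,-0.3,-1,-1,-1],[-0.1,-0.1,-1,-1,-1],[0.1,0,-1,-1,-1]]'
python3 -c "
from h import *
go([.45,.15,.22],135.5)"
```

```text
time_s: 5.9
position: [0.3789, -0.1045, 0.2175]
tool_rot: [-0.81, 1.699, -1.683]
wrist_force: [0.8, 1.0, -1.5]
grip_width: 0.0126
t 5.9 pos [ 0.3789 -0.1045  0.2175] zang -39.0 q [-0.37 -0.33  1.75  0.    1.73  0.31] w 0.0126 F [ 0.8  1.  -1.5]
ydir [-0.006  0.007 -1.   ] shift units xyz [-6.06 -0.03 -2.62]
turn units 0.69 (or other way -21.81 )
```

```bash
python3 -m jog '[[-0.8,0,-0.35,-1,-1],[-0.9,0,-0.2,-1,-1],[-0.9,0,-0.05,-1,-1],[-0.9,0,0.1,-1,-1],[-0.8,0,0.2,-1,-1]]'
python3 -m jog '[[-0.6,0,0.3,-1,-1],[-0.3,0,0.3,-1,-1],[0,0,0,-1,-1],[0,0,0,-1,-1],[0,0,0,-1,-1]]'
python3 -c "
from h import *
go([.45,.15,.22],135.5)"
```

```text
time_s: 6.4
position: [0.4313, 0.0695, 0.2164]
tool_rot: [-1.23, 1.183, -1.17]
wrist_force: [0.3, -0.1, -2.3]
grip_width: 0.0119
time_s: 6.9
position: [0.4513, 0.1143, 0.2123]
tool_rot: [-1.481, 0.627, -0.609]
wrist_force: [0.4, 0.6, -2.5]
grip_width: 0.0122
t 6.9 pos [0.4513 0.1143 0.2123] zang 44.7 q [ 0.17 -0.11  1.57  0.01  1.68 -0.61] w 0.0122 F [ 0.4  0.6 -2.5]
ydir [-0.011  0.004 -1.   ] shift units xyz [-0.66 -0.19  0.6 ]
turn units 11.15 (or other way -11.35 )
```

```bash
python3 -m jog '[[-0.2,0,0.8,-1,-1],[-0.1,0,0.8,-1,-1],[0,0,0.8,-1,-1],[0.15,0,0.8,-1,-1],[0.25,0,0.8,-1,-1]]'
python3 -m jog '[[0.35,0,0.6,-1,-1],[0.4,0,0.5,-1,-1],[0.3,0,0.3,-1,-1],[0,0,0,-1,-1],[0,0,0,-1,-1]]'
python3 -c "
from h import *
go([.603,.363,.2],135.5)
c=eyes.camera('scene');cv2.imwrite('pics/s6.png',c['img'])"
```

```text
time_s: 7.4
position: [0.5342, 0.2575, 0.2088]
tool_rot: [-1.568, 0.063, -0.043]
wrist_force: [0.7, -0.9, -1.3]
grip_width: 0.0127
time_s: 7.9
position: [0.5742, 0.3226, 0.2011]
tool_rot: [-1.501, -0.506, 0.534]
wrist_force: [-0.3, -0.0, -2.9]
grip_width: 0.0123
t 7.9 pos [0.5742 0.3226 0.2011] zang 128.1 q [ 0.45  0.46  0.96  0.01  1.74 -1.78] w 0.0123 F [-0.3 -0.  -2.9]
ydir [-0.019  0.001 -1.   ] shift units xyz [1.19 0.01 0.35]
turn units -0.93 (or other way 21.57 )
```

View pics/s6.png

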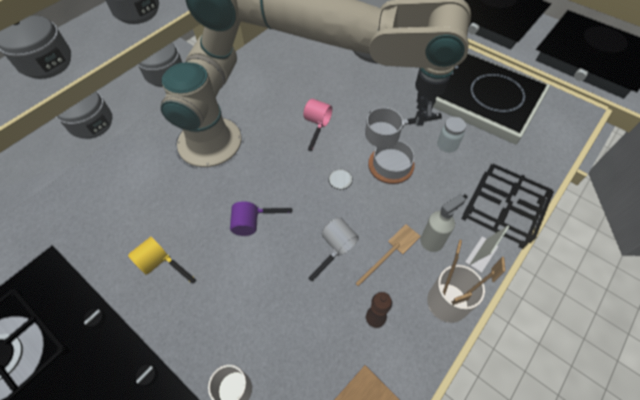

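```bash
python3 -m jog '[[1,0,0.3,-0.9,-1],[0.2,0,0,0,-1],[0,0,0,0,-1]]'
cat > meas.py <<'E'
from h import *
s=bot.observe();p=np.array(s["position"]);M=R.from_rotvec(s["tool_rot"]).as_matrix()
za=np.arctan2(M[1,2],M[0,2]);ha=za-np.radians(90)
g=p[:2]-.095*np.array([np.cos(ha),np.sin(ha)])
print("pos",p.round(4),"handle ang",np.degrees(ha).round(1),"expected centre",g.round(4))
for n in ("scene","top"):
    c=eyes.camera(n);w=cloud(c);im=c["img"].astype(int)
    near=(np.hypot(w[...,0]-g[0],w[...,1]-g[1])<.075)&(w[...,2]>p[2]-.06)&(w[...,2]<p[2]+.03)&(im.max(-1)>85)
    q=w[near]
    if len(q)<30: print(n,"few",len(q));continue
    zt=np.percentile(q[:,2],97)
    # rim: fit plane+circle iteratively to highest points per angle bin
    a=np.degrees(np.arctan2(q[:,1]-g[1],q[:,0]-g[0]))//12
    rim=np.array([q[a==k][np.argmax(q[a==k][:,2])] for k in np.unique(a)])
    x,y,r=circ(rim[:,:2])
    e=np.abs(np.hypot(rim[:,0]-x,rim[:,1]-y)-r);rim=rim[e<.005]; x,y,r=circ(rim[:,:2])
    A=np.c_[rim[:,:2]-[x,y],np.ones(len(rim))];pl=np.linalg.lstsq(A,rim[:,2],rcond=None)[0]
    print(n,"rim",np.round([x,y,r],4),"z",pl[2].round(4),"slope deg xy",np.degrees(pl[:2]).round(1),len(rim))
E
python3 meas.py
```

```text
time_s: 8.25
position: [0.6014, 0.3617, 0.191]
tool_rot: [-1.473, -0.594, 0.647]
wrist_force: [-0.1, 0.4, -2.2]
grip_width: 0.0123
pos [0.6014 0.3617 0.191 ] handle ang 45.5 expected centre [0.5348 0.294 ]
scene rim [0.5387 0.291  0.0484] z 0.2099 slope deg xy [-1.6  0.5] 29
top rim [0.5438 0.2739 0.036 ] z 0.1918 slope deg xy [ 26.4 -59.9] 16
```

```bash
python3 -m jog '[[0.05,0.4,0.12,0,-1],[0,0.6,0,0,-1],[0,0.5,0,0,-1],[0,0.3,0,0,-1],[0,0,0,0,-1]]'
python3 meas.py
```

```text
time_s: 8.85
position: [0.5974, 0.3634, 0.1251]
tool_rot: [-1.474, -0.596, 0.63]
wrist_force: [-0.3, -0.4, -2.9]
grip_width: 0.0126
pos [0.5974 0.3634 0.1251] handle ang 45.0 expected centre [0.5302 0.2962]
scene rim [0.5339 0.2933 0.0482] z 0.1431 slope deg xy [-0.6  0.2] 30
top rim [0.5372 0.274  0.0375] z 0.1294 slope deg xy [ 20.6 -68.4] 13
```

```bash
python3 -m jog '[[0.15,0.3,0,0,-1],[0.1,0.4,-0.05,0,-1],[0.03,0.3,0,0,-1],[0,0.2,0,0,-1],[0,0,0,0,-1]]'
python3 meas.py
```

```text
time_s: 9.45
position: [0.6086, 0.3713, 0.0779]
tool_rot: [-1.474, -0.602, 0.624]
wrist_force: [0.3, -0.2, -2.8]
grip_width: 0.012
pos [0.6086 0.3713 0.0779] handle ang 45.0 expected centre [0.5414 0.3042]
scene rim [0.5452 0.3005 0.0479] z 0.0953 slope deg xy [0.2 0.6] 29
top rim [0.5493 0.2829 0.036 ] z 0.0768 slope deg xy [ 20.1 -56.8] 12
```

```bash
python3 -m jog '[[-0.17,0,-0.03,0,-1],[0,0.1,0,0,-1],[0,0,0,0,-1]]'
python3 meas.py; python3 -c "
from h import *
c=eyes.camera('scene');crop(c,330,460,90,200,6,'s7.png')"
```

```text
time_s: 9.85
position: [0.6054, 0.3659, 0.0776]
tool_rot: [-1.473, -0.606, 0.62]
wrist_force: [-0.1, 0.5, -1.6]
grip_width: 0.0128
pos [0.6054 0.3659 0.0776] handle ang 45.0 expected centre [0.5382 0.2987]
scene rim [0.5415 0.2954 0.0487] z 0.0942 slope deg xy [0.4 0.9] 29
top rim [0.5455 0.2775 0.0361] z 0.076 slope deg xy [ 25.4 -58.8] 11
```

View pics/s7.png

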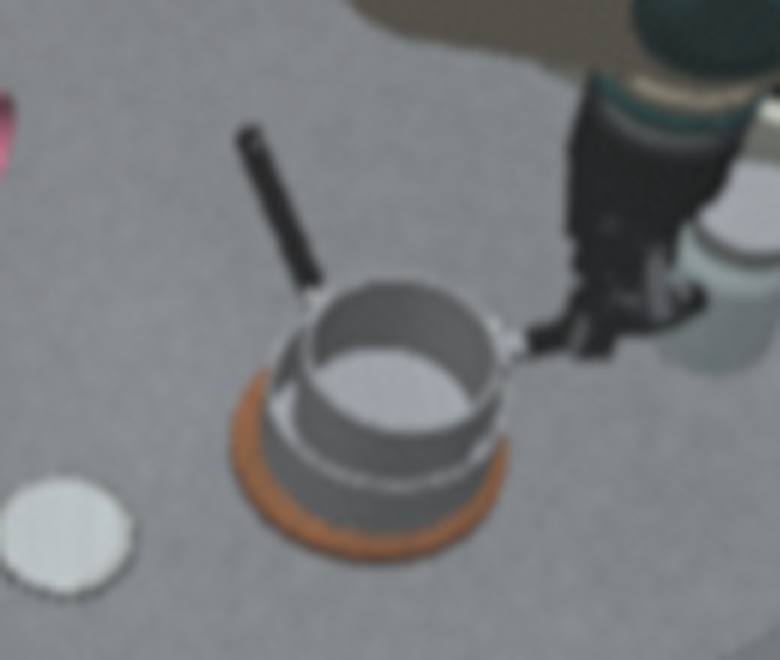

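```bash
python3 -m jog '[[-0.08,0.2,0.05,0,-1],[0,0.15,0,0,-1],[0,0.1,0,0,-1],[0,0,0,0,-1]]'
python3 meas.py; python3 -c "
from h import *
c=eyes.camera('top');w=cloud(c);z=w[...,2];m=(z>.09)&(z<.12)&(w[...,1]>.42)&(w[...,1]<.56)&(w[...,0]>.5)&(w[...,0]<.7);print('jar',m.sum(),w[m].mean(0),w[m].min(0),w[m].max(0))"
```

```text
time_s: 10.4
position: [0.6025, 0.366, 0.0613]
tool_rot: [-1.473, -0.61, 0.616]
wrist_force: [-1.7, -1.3, 2.6]
grip_width: 0.0125
pos [0.6025 0.366  0.0613] handle ang 45.0 expected centre [0.5353 0.2989]
scene rim [0.5375 0.2956 0.0484] z 0.0787 slope deg xy [-1.3 -0.4] 29
top rim [0.5411 0.2766 0.035 ] z 0.0592 slope deg xy [ 16.  -60.9] 11
jar 1 [0.61672042 0.51536748 0.0978216 ] [0.61672042 0.51536748 0.0978216 ] [0.61672042 0.51536748 0.0978216 ]
```

```bash
python3 -m jog '[[0,0,0,0,-0.4],[0,0,0,0,-0.4],[0,-0.1,0,0,-0.4],[0,-0.4,0,0,-0.4],[0,-0.7,0,0,-0.4]]'
python3 -m jog '[[0,-1,0,0,-0.4],[0,-1,0,0,-0.4],[0,-0.5,0,0,-0.4]]'
python3 -c "
from h import *
go([.5855,-.118,.2],-6)
c=eyes.camera('scene');crop(c,330,460,90,200,6,'s8.png');np.savez('s8.npz',**c)
w=cloud(c);z=w[...,2];im=c['img'].astype(int)
for nm,zr,rr in(('sauce',.078,.06),('saute',.06,.075)):
    m=(np.abs(z-zr)<.005)&(np.hypot(w[...,0]-.537,w[...,1]-.2955)<rr)&(im.max(-1)>90)
    if nm=='saute': m&=np.hypot(w[...,0]-.537,w[...,1]-.2955)>.055
    p=w[m][:,:2];x,y,r=circ(p);print(nm,x,y,r,len(p))
m=(np.hypot(w[...,0]-.537,w[...,1]-.2955)<.035);print('floor z',np.nanmedian(z[m]))
"
```

```text
time_s: 11.05
position: [0.6008, 0.365, 0.1056]
tool_rot: [-1.473, -0.603, 0.623]
wrist_force: [0.6, -0.4, 0.2]
grip_width: 0.0253
time_s: 11.35
position: [0.6021, 0.3645, 0.2139]
tool_rot: [-1.472, -0.606, 0.621]
wrist_force: [0.0, 0.1, -0.1]
grip_width: 0.026
t 11.35 pos [0.6021 0.3645 0.2139] zang 135.0 q [ 0.49  0.59  0.75  0.01  1.8  -1.87] w 0.026 F [ 0.   0.1 -0.1]
ydir [-0.012  0.006 -1.   ] shift units xyz [-8.82  0.28 -8.24]
turn units -4.87 (or other way 17.63 )
sauce 0.5382512285937392 0.2968124699662485 0.04885410925882137 130
saute 0.5359081976609518 0.2986150844996163 0.06246286547467122 105
floor z 0.48850509287636146
```

View pics/s8.png

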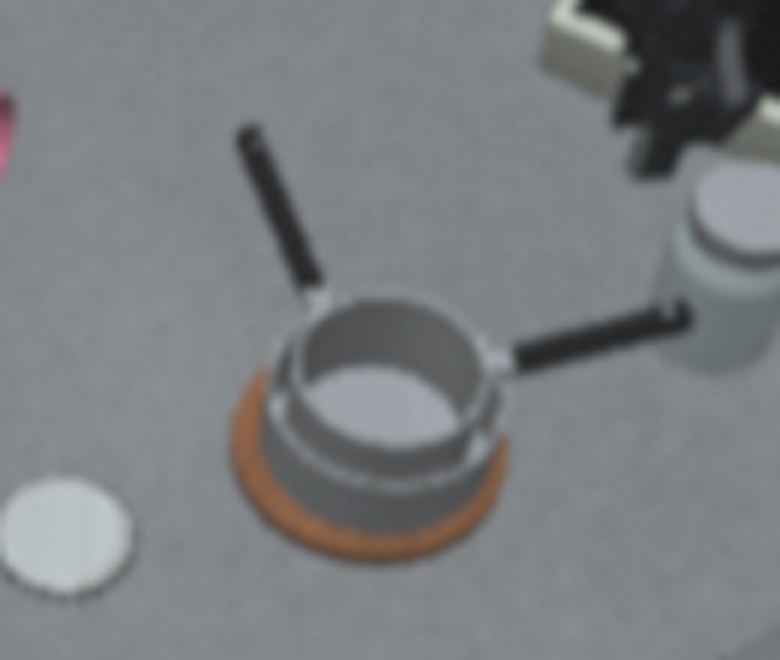

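```bash
python3 -m jog '[[-0.7,-0.4,-0.7,1,-0.2],[-0.6,-0.4,-0.8,1,-0.2],[-0.5,0,-0.85,1,-0.2],[-0.4,0,-0.9,1,-0.2],[-0.25,0,-0.95,1,-0.2]]'
python3 -m jog '[[-0.1,0,-1,1,-0.2],[0,0,-1,1,-0.2],[0.15,0,-0.95,1,-0.2],[0.3,0,-0.95,1,-0.2],[0.4,0,-0.9,1,-0.2]]'
python3 -m jog '[[0,0,0,1,-0.2],[0,0,0,1,-0.2],[0,0,0,1,-0.2],[0,0,0,1,-0.2],[0,0,0,1,-0.2]]'
python3 -c "
from h import *
go([.588,-.098,.15],-6.2)"
```

```text
time_s: 11.9
position: [0.597, 0.1663, 0.2548]
tool_rot: [-1.558, -0.057, 0.055]
wrist_force: [1.8, 0.3, -0.4]
grip_width: 0.034
time_s: 12.4
position: [0.5826, -0.039, 0.2577]
tool_rot: [-1.495, 0.51, -0.515]
wrist_force: [0.4, -1.3, 0.3]
grip_width: 0.0339
time_s: 12.9
position: [0.5816, -0.0459, 0.2625]
tool_rot: [-1.271, 1.071, -1.077]
wrist_force: [-0.0, -1.1, 0.1]
grip_width: 0.0342
t 12.9 pos [ 0.5816 -0.0459  0.2625] zang 10.2 q [-0.15  0.2   1.15  0.01  1.77 -0.32] w 0.0342 F [-0.  -1.1  0.1]
ydir [ 0.013  0.01  -1.   ] shift units xyz [ 1.33  2.8  -0.11]
turn units 2.05 (or other way -20.45 )
```

```bash
python3 -m jog '[[0.6,0.5,0,1,-0.2],[0.65,0.7,0,1,-0.2],[0,0.8,0,0,-0.2],[0,0.5,0,0,-0.2],[0,0,0,0,-0.2]]'
python3 -c "
from h import *
go([.588,-.098,-.005],-6.2)
c=eyes.camera('wrist');cv2.imwrite('pics/w9.png',c['img']);w=cloud(c);im=c['img'].astype(int)
m=(w[...,2]>.01)&(w[...,2]<.045)&(im.max(-1)<80)&(np.abs(w[...,0]-.588)<.04)&(w[...,1]<-.05)&(w[...,1]>-.19)
h=w[m]
for y in np.arange(-.16,-.06,.015):
    k=np.abs(h[:,1]-y)<.0075
    if k.any(): print(y.round(3),k.sum(),h[k].mean(0).round(4))
"
```

```text
time_s: 13.4
position: [0.5896, -0.0963, 0.1652]
tool_rot: [-1.128, 1.283, -1.297]
wrist_force: [-0.5, 0.0, -0.8]
grip_width: 0.0342
t 13.4 pos [ 0.5896 -0.0963  0.1652] zang -6.7 q [-0.23  0.26  1.28  0.01  1.58 -0.11] w 0.0342 F [-0.5  0.  -0.8]
ydir [ 0.023  0.009 -1.   ] shift units xyz [ 0.09  4.25 -0.13]
turn units -0.06 (or other way 22.44 )
-0.16 65 [ 0.5806 -0.1564  0.0156]
-0.145 131 [ 0.582  -0.1451  0.0181]
-0.13 151 [ 0.5831 -0.1299  0.0216]
-0.115 169 [ 0.5855 -0.115   0.0249]
-0.1 180 [ 0.5873 -0.0999  0.0284]
-0.085 189 [ 0.5891 -0.0847  0.0317]
-0.07 19 [ 0.5881 -0.0766  0.0312]
```

View pics/w9.png

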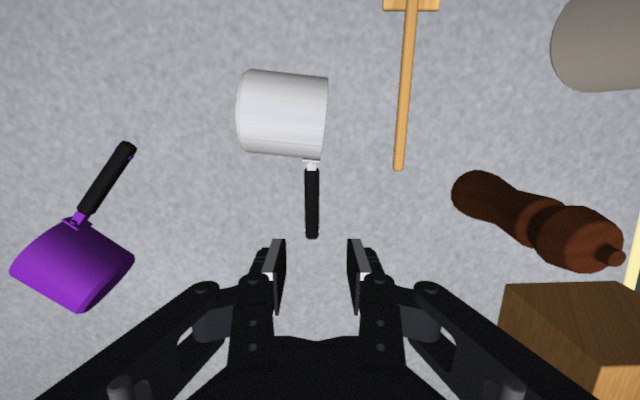

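```bash
python3 -m jog '[[0,0.7,-0.1,-0.06,-0.2],[0,0.9,0,0,-0.2],[0,0.9,0,0,-0.2],[0,0.6,0,0,-0.2],[0,0.2,0,0,-0.2]]' 110
python3 -c "
from h import *
go([.5875,-.098,-.005],-6.4)
"
```

```text
time_s: 13.95
position: [0.5976, -0.0954, 0.0461]
tool_rot: [-1.118, 1.254, -1.303]
wrist_force: [0.6, -0.4, 0.7]
grip_width: 0.034
t 13.95 pos [ 0.5976 -0.0954  0.0461] zang -6.1 q [-0.23  0.36  1.4   0.01  1.33 -0.12] w 0.034 F [ 0.6 -0.4  0.7]
ydir [ 0.047  0.004 -0.999] shift units xyz [ 0.1   1.26 -0.3 ]
turn units 0.04 (or other way -22.46 )
```

```bash
python3 -m jog '[[0.08,0.3,-0.3,0,-0.2],[0,0.4,-0.05,0,-0.2],[0,0.3,-0.05,0,-0.2],[0,0,0,0,-0.2]]'
python3 -c "
from h import *
go([.5875,-.098,-.005],-6.4)
c=eyes.camera('wrist');cv2.imwrite('pics/w10.png',c['img'])
"
```

```text
time_s: 14.35
position: [0.5876, -0.0972, 0.0119]
tool_rot: [-1.112, 1.244, -1.308]
wrist_force: [-0.7, -0.5, 0.8]
grip_width: 0.0344
t 14.35 pos [ 0.5876 -0.0972  0.0119] zang -6.0 q [-0.23  0.37  1.47  0.02  1.25 -0.13] w 0.0344 F [-0.7 -0.5  0.8]
ydir [ 0.057  0.002 -0.998] shift units xyz [ 0.02  0.42 -0.03]
turn units 0.05 (or other way -22.45 )
```

View pics/w10.png

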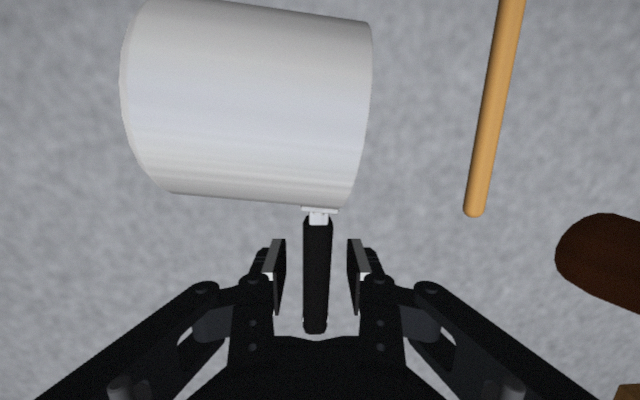

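```bash
python3 -m jog '[[0,0.25,-0.03,0,-0.2],[0,0,0,0,-1],[0,0,0,0,-1],[0,0,0,0,-1],[0,0,0,0,-1]]' 110
python3 -c "
from h import *
go([.5875,-.098,-.005],-6.4)"
```

```text
time_s: 14.9
position: [0.5903, -0.0975, 0.0068]
tool_rot: [-1.108, 1.238, -1.312]
wrist_force: [-1.0, -0.1, -0.4]
grip_width: 0.0129
t 14.9 pos [ 0.5903 -0.0975  0.0068] zang -5.9 q [-0.23  0.38  1.47  0.02  1.23 -0.13] w 0.0129 F [-1.  -0.1 -0.4]
ydir [ 0.065  0.    -0.998] shift units xyz [ 0.02  0.29 -0.09]
turn units 0.06 (or other way -22.44 )
```

```bash
python3 -m jog '[[0,0,0,0,-0.2],[0,0,-0.05,0,-0.2],[0,0.35,-0.08,0,-0.2],[0,0.05,0,0,-0.2]]' 110
python3 -c "
from h import *
go([.5875,-.098,-.005],-6.4)"
```

```text
time_s: 15.3
position: [0.5872, -0.0973, -0.0092]
tool_rot: [-1.106, 1.234, -1.314]
wrist_force: [1.0, 0.1, 0.2]
grip_width: 0.0341
t 15.3 pos [ 0.5872 -0.0973 -0.0092] zang -5.9 q [-0.23  0.39  1.49  0.02  1.19 -0.14] w 0.0341 F [1.  0.1 0.2]
ydir [ 0.069 -0.001 -0.998] shift units xyz [ 0.02 -0.1   0.02]
turn units 0.06 (or other way -22.44 )
```

```bash
python3 -m jog '[[0,-0.08,0,0,-1],[0,0,0,0,-1],[0,0,0,0,-1],[0,0,0,0,-1]]' 110
python3 -m jog '[[0,-0.3,0,0,-1],[0,-0.5,0,0,-1],[0,-0.7,0,0,-1],[0,-0.8,0,0,-1],[0,-0.8,0,0,-1]]'
python3 -c "
from h import *
go([.5875,-.098,-.005],-6.4)
c=eyes.camera('wrist');cv2.imwrite('pics/w11.png',c['img'])
c=eyes.camera('scene');crop(c,240,440,120,320,3,'s11.png')"
```

```text
time_s: 15.7
position: [0.5869, -0.097, -0.0061]
tool_rot: [-1.105, 1.235, -1.314]
wrist_force: [0.2, -0.5, 1.8]
grip_width: 0.0139
time_s: 16.2
position: [0.5731, -0.0962, 0.1146]
tool_rot: [-1.116, 1.249, -1.305]
wrist_force: [0.2, -0.5, -2.6]
grip_width: 0.0144
t 16.2 pos [ 0.5731 -0.0962  0.1146] zang -6.0 q [-0.24  0.23  1.42  0.01  1.44 -0.13] w 0.0144 F [ 0.2 -0.5 -2.6]
ydir [ 0.052  0.003 -0.999] shift units xyz [0.03 3.   0.21]
turn units 0.06 (or other way -22.44 )
```

View pics/w11.png

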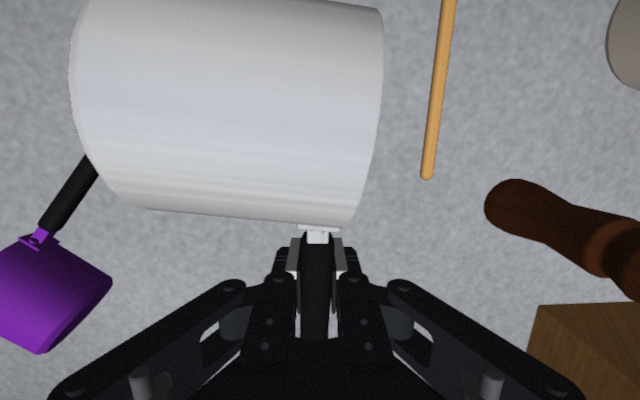

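View pics/s11.png

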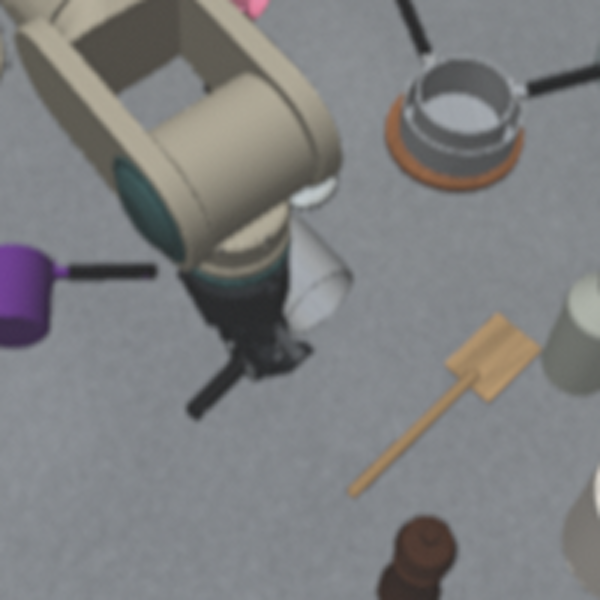

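```bash
python3 -m jog '[[0,-1,0,0,-1],[0,-1,0,0,-1],[0,-1,0,0,-1],[0,-1,0,0,-1],[0,-1,0,0,-1]]'
python3 -m jog '[[0,-1,0,0,-1],[0,-1,0,0,-1],[0,-1,0,0,-1],[0,-1,0,0,-1],[0,-1,0,0,-1]]'
python3 -c "
from h import *
go([.5875,-.098,.2],-6.4)"
```

```text
time_s: 16.8
position: [0.56, -0.0964, 0.3129]
tool_rot: [-1.124, 1.259, -1.299]
wrist_force: [0.8, -0.2, -2.1]
grip_width: 0.0143
time_s: 17.3
position: [0.5512, -0.0974, 0.5147]
tool_rot: [-1.13, 1.266, -1.295]
wrist_force: [0.6, -0.1, -1.1]
grip_width: 0.014
t 17.3 pos [ 0.5512 -0.0974  0.5147] zang -6.0 q [-0.25  0.34  0.47  0.02  2.3  -0.13] w 0.014 F [ 0.6 -0.1 -1.1]
ydir [ 0.031  0.006 -1.   ] shift units xyz [-0.01  7.89  0.67]
turn units 0.05 (or other way -22.45 )
```

Now I'll test what happens at the reach limit: keep going up and outward and see whether the tool tilts.

```bash
python3 -m jog '[[0,-1,0,0,-1],[0,-1,0,0,-1],[0,-1,0,0,-1],[0,-1,0,0,-1],[0,-1,0,0,-1]]'
python3 -c "
from h import *
go([.5875,-.098,.2],-6.4)"
python3 -m jog '[[0,-0.3,1,0,-1],[0,-0.3,1,0,-1],[0,-0.3,1,0,-1]]'
python3 -c "
from h import *
go([.5875,-.098,.2],-6.4)"
```

```text
time_s: 17.8
position: [0.4884, -0.0887, 0.617]
tool_rot: [-1.112, 1.248, -1.308]
wrist_force: [0.4, 0.0, -1.0]
grip_width: 0.0139
t 17.8 pos [ 0.4884 -0.0887  0.617 ] zang -6.1 q [-0.26  0.4   0.12  0.03  2.56 -0.13] w 0.0139 F [ 0.4  0.  -1. ]
ydir [ 0.055  0.003 -0.998] shift units xyz [ 0.06 10.55  1.91]
turn units 0.04 (or other way -22.46 )
time_s: 18.1
position: [0.5443, -0.0905, 0.5912]
tool_rot: [-1.072, 1.199, -1.341]
wrist_force: [-0.1, -0.3, -1.1]
grip_width: 0.0144
t 18.1 pos [ 0.5443 -0.0905  0.5912] zang -6.2 q [-0.24  0.46  0.12  0.03  2.45 -0.11] w 0.0144 F [-0.1 -0.3 -1.1]
ydir [ 0.115 -0.008 -0.993] shift units xyz [ 0.11  9.84 -0.04]
turn units 0.03 (or other way -22.47 )
```

```bash
python3 -m jog '[[0,-1,1,0,-1],[0,-1,1,0,-1],[0,-1,1,0,-1],[0,-1,1,0,-1],[0,-1,1,0,-1]]'
python3 -c "
from h import *
go([.5875,-.098,.2],-6.4)"
python3 -m jog '[[0,0,1,0,-1],[0,0,1,0,-1],[0,0,1,0,-1],[0,0,1,0,-1],[0,0,1,0,-1]]'
python3 -c "
from h import *
go([.5875,-.098,.2],-6.4)"
```

```text
time_s: 18.6
position: [0.5587, -0.0849, 0.6155]
tool_rot: [-0.984, 1.095, -1.403]
wrist_force: [0.4, 0.0, -1.2]
grip_width: 0.0141
t 18.6 pos [ 0.5587 -0.0849  0.6155] zang -6.2 q [-0.23  0.42  0.12  0.04  2.35 -0.09] w 0.0141 F [ 0.4  0.  -1.2]
ydir [ 0.241 -0.027 -0.97 ] shift units xyz [ 0.24 10.26 -1.79]
turn units 0.03 (or other way -22.47 )
time_s: 19.1
position: [0.6587, -0.0914, 0.5695]
tool_rot: [-0.908, 1.005, -1.451]
wrist_force: [-0.5, -0.4, -3.0]
grip_width: 0.0142
t 19.1 pos [ 0.6587 -0.0914  0.5695] zang -6.1 q [-0.21  0.53  0.12  0.03  2.14 -0.07] w 0.0142 F [-0.5 -0.4 -3. ]
ydir [ 0.345 -0.043 -0.938] shift units xyz [ 0.31  8.06 -4.85]
turn units 0.03 (or other way -22.47 )
```

```bash
python3 -m jog '[[0,-0.7,1,0,-1],[0,-0.7,1,0,-1],[0,-0.7,1,0,-1],[0,-0.7,1,0,-1],[0,-0.7,1,0,-1]]'
python3 -m jog '[[0,-0.5,1,0,-1],[0,-0.5,1,0,-1],[0,-0.5,1,0,-1],[0,-0.5,1,0,-1],[0,-0.5,1,0,-1]]'
python3 -c "
from h import *
go([.5875,-.098,.2],-6.4)"
```

```text
time_s: 19.6
position: [0.6553, -0.0859, 0.6234]
tool_rot: [-0.802, 0.884, -1.507]
wrist_force: [-0.3, -0.4, -1.8]
grip_width: 0.014
time_s: 20.1
position: [0.6597, -0.0824, 0.6702]
tool_rot: [-0.696, 0.762, -1.556]
wrist_force: [0.1, -0.1, -2.2]
grip_width: 0.014
t 20.1 pos [ 0.6597 -0.0824  0.6702] zang -5.9 q [-0.2   0.41  0.12  0.05  1.96 -0.06] w 0.014 F [ 0.1 -0.1 -2.2]
ydir [ 0.601 -0.077 -0.796] shift units xyz [ 0.46  8.3  -8.51]
turn units 0.06 (or other way -22.44 )
```

```bash
python3 -m jog '[[0,-0.3,1,0,-1],[0,-0.3,1,0,-1],[0,-0.3,1,0,-1],[0,-0.3,1,0,-1],[0,-0.3,1,0,-1]]'
python3 -m jog '[[0,-0.2,1,0,-1],[0,-0.2,1,0,-1],[0,-0.2,1,0,-1],[0,-0.2,1,0,-1],[0,-0.2,1,0,-1]]'
python3 -c "
from h import *
go([.5875,-.098,.2],-6.4)"
```

```text
time_s: 20.6
position: [0.6773, -0.0814, 0.7043]
tool_rot: [-0.598, 0.65, -1.593]
wrist_force: [-0.6, 0.6, -2.3]
grip_width: 0.0144
time_s: 21.1
position: [0.69, -0.0803, 0.7422]
tool_rot: [-0.499, 0.538, -1.623]
wrist_force: [0.2, -0.1, -2.4]
grip_width: 0.014
t 21.1 pos [ 0.69   -0.0803  0.7422] zang -5.5 q [-0.19  0.38  0.12  0.05  1.72 -0.05] w 0.014 F [ 0.2 -0.1 -2.4]
ydir [ 0.789 -0.099 -0.607] shift units xyz [  0.55   6.25 -12.3 ]
turn units 0.11 (or other way -22.39 )
```

```bash
python3 -m jog '[[0,0,1,0,-1],[0,0,1,0,-1],[0,0,1,0,-1],[0,0,1,0,-1],[0,0,1,0,-1]]'
python3 -m jog '[[0,0,1,0,-1],[0,0,1,0,-1],[0,0,1,0,-1],[0,0,1,0,-1],[0,0,1,0,-1]]'
python3 -c "
from h import *
go([.5875,-.098,.2],-6.4)
M=R.from_rotvec(bot.observe()['tool_rot']).as_matrix();print(M.round(3))
c=eyes.camera('scene');cv2.imwrite('pics/s12.png',c['img'])
c=eyes.camera('wrist');cv2.imwrite('pics/w12.png',c['img'])"
```

```text
time_s: 21.6
position: [0.7141, -0.0812, 0.7726]
tool_rot: [-0.401, 0.426, -1.648]
wrist_force: [0.4, 0.8, -3.3]
grip_width: 0.0139
time_s: 22.1
position: [0.716, -0.0795, 0.8162]
tool_rot: [-0.304, 0.317, -1.666]
wrist_force: [-0.2, -0.4, -1.9]
grip_width: 0.0139
t 22.1 pos [ 0.716  -0.0795  0.8162] zang -4.6 q [-0.19  0.36  0.12  0.06  1.48 -0.05] w 0.0139 F [-0.2 -0.4 -1.9]
ydir [ 0.919 -0.113 -0.379] shift units xyz [  0.61   2.94 -15.45]
turn units 0.22 (or other way -22.28 )
[[-0.116  0.919  0.378]
 [-0.993 -0.113 -0.03 ]
 [ 0.015 -0.379  0.925]]
```

View pics/s12.png

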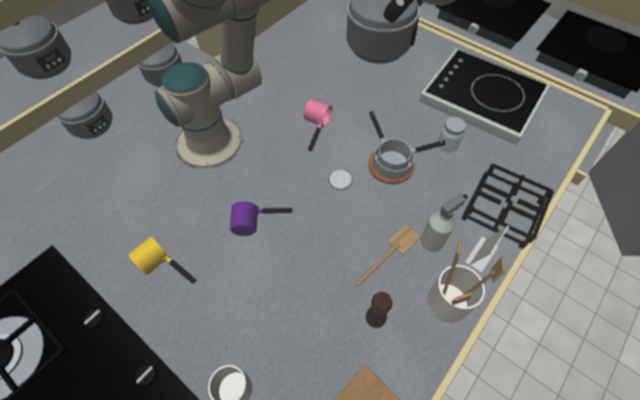

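View pics/w12.png

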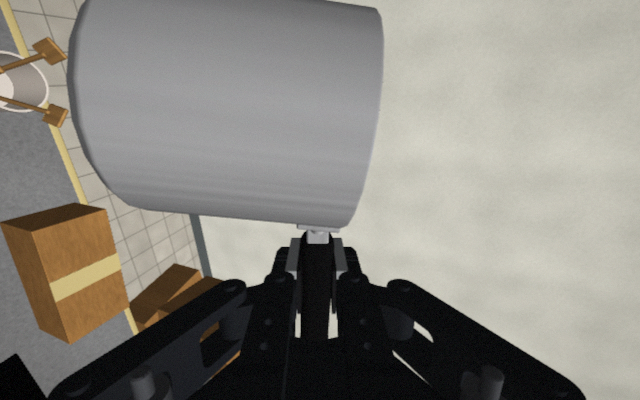

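```bash
python3 -m jog '[[0,0,1,0,-1],[0,0,1,0,-1],[0,0,1,0,-1]]'
cat >> h.py <<'E'
def st(target=None):
    s=bot.observe();M=R.from_rotvec(s["tool_rot"]).as_matrix();p=np.array(s["position"])
    hd=M[:,0]*np.cos(np.radians(13))+M[:,1]*np.sin(np.radians(13))
    # pan z = tool z approx (handle faces), made perpendicular to handle
    print("t",round(s["time_s"],2),"pos",p.round(4),"q",np.round(s["q"],2),"w",round(s["grip_width"],4),"F",np.round(s["wrist_force"],1))
    print("x",M[:,0].round(3),"y",M[:,1].round(3),"z",M[:,2].round(3),"handle",hd.round(3))
    for d in [(1,0,0),(0,1,0),(0,0,1)]: print("world",d,"40mm = tool",(M.T@np.array(d)).round(2))
    if target is not None: print("to target units",(M.T@(np.array(target)-p)/.04).round(2),"world",(np.array(target)-p).round(3))
E
python3 -c "
from h import *
st([.545,.222,.25])"
```

```text
time_s: 22.5
position: [0.7073, -0.0775, 0.8465]
tool_rot: [-0.248, 0.254, -1.674]
wrist_force: [1.3, -0.3, -1.8]
grip_width: 0.0143
t 22.5 pos [ 0.7073 -0.0775  0.8465] q [-0.19  0.34  0.12  0.06  1.42 -0.04] w 0.0143 F [ 1.3 -0.3 -1.8]
x [-0.116 -0.993  0.015] y [ 0.944 -0.115 -0.309] z [ 0.309 -0.022  0.951] handle [ 0.099 -0.994 -0.055]
world (1, 0, 0) 40mm = tool [-0.12  0.94  0.31]
world (0, 1, 0) 40mm = tool [-0.99 -0.11 -0.02]
world (0, 0, 1) 40mm = tool [ 0.01 -0.31  0.95]
to target units [ -7.19  -0.08 -15.6 ] world [-0.162  0.3   -0.596]
```

```bash
python3 -m jog '[[0,-0.8,-0.7,0,-1],[-0.3,-0.6,-0.8,0,-1],[-0.6,-0.2,-0.9,0,-1],[-0.7,0,-0.9,0,-1],[-0.7,0,-0.9,0,-1]]'
python3 -c "
from h import *
st([.545,.222,.25])"
```

```text
time_s: 23.0
position: [0.6248, 0.0181, 0.7217]
tool_rot: [-0.234, 0.24, -1.682]
wrist_force: [0.7, -0.1, -2.0]
grip_width: 0.0144
t 23.0 pos [0.6248 0.0181 0.7217] q [ 0.05 -0.25  1.07 -0.19  1.05  0.13] w 0.0144 F [ 0.7 -0.1 -2. ]
x [-0.122 -0.992  0.015] y [ 0.949 -0.121 -0.292] z [ 0.292 -0.022  0.956] handle [ 0.094 -0.994 -0.052]
world (1, 0, 0) 40mm = tool [-0.12  0.95  0.29]
world (0, 1, 0) 40mm = tool [-0.99 -0.12 -0.02]
world (0, 0, 1) 40mm = tool [ 0.01 -0.29  0.96]
to target units [ -4.99   0.94 -11.97] world [-0.08   0.204 -0.472]
```

```bash
python3 -m jog '[[-0.8,0.1,-0.9,0,-1],[-0.8,0.1,-0.9,0,-1],[-0.8,0.1,-0.9,0,-1],[-0.8,0.1,-0.9,0,-1],[-0.8,0.1,-0.9,0,-1]]'
python3 -m jog '[[-0.4,0.1,-0.9,0,-1],[-0.3,0.1,-0.9,0,-1],[0,0.1,-0.9,0,-1],[0,0.1,-0.7,0,-1]]'
python3 -c "
from h import *
st([.545,.222,.25])"
```

```text
time_s: 23.5
position: [0.6055, 0.184, 0.5405]
tool_rot: [-0.22, 0.23, -1.678]
wrist_force: [1.6, -0.2, -1.5]
grip_width: 0.0141
time_s: 23.9
position: [0.5836, 0.2197, 0.399]
tool_rot: [-0.221, 0.233, -1.662]
wrist_force: [2.1, -3.2, 5.3]
grip_width: 0.014
t 23.9 pos [0.5836 0.2197 0.399 ] q [ 0.59 -0.32  1.8  -1.06  0.78  1.12] w 0.014 F [ 2.1 -3.2  5.3]
x [-0.103 -0.995  0.007] y [ 0.954 -0.101 -0.282] z [ 0.281 -0.022  0.959] handle [ 0.114 -0.992 -0.056]
world (1, 0, 0) 40mm = tool [-0.1   0.95  0.28]
world (0, 1, 0) 40mm = tool [-0.99 -0.1  -0.02]
world (0, 0, 1) 40mm = tool [ 0.01 -0.28  0.96]
to target units [ 0.02  0.12 -3.85] world [-0.039  0.002 -0.149]
```

```bash
cat > kin.py <<'E'
import numpy as np
from scipy.optimize import least_squares,minimize
D=[((.1348,-.5071,.2203),(.0528,1.4017,1.6886)),((.4343,-.2725,.0923),(.11,1.6,1.44)),((.3789,-.1045,.2175),(-.33,1.75,1.73)),
((.5512,-.0974,.5147),(.34,.47,2.3)),((.4884,-.0887,.617),(.40,.12,2.56)),((.716,-.0795,.8162),(.36,.12,1.48)),((.69,-.0803,.7422),(.38,.12,1.72)),((.6587,-.0914,.5695),(.53,.12,2.14)),((.6021,.3645,.2139),(.59,.75,1.80)),((.5872,-.0973,-.0092),(.39,1.49,1.19))]
def f(P,q):
    a,L1,L2,e,d,Lt=P;q2,q3,q5=q;A=q2+q3;B=A+q5
    return np.array([a+L1*np.sin(q2)+L2*np.sin(A)+e*np.cos(A)+Lt*np.sin(B), d+L1*np.cos(q2)+L2*np.cos(A)-e*np.sin(A)+Lt*np.cos(B)])
res=least_squares(lambda P:np.concatenate([f(P,q)-[np.hypot(p[0],p[1]),p[2]] for p,q in D]),[0,.4,.4,0,.3,.2])
P=res.x
if __name__=="__main__":
    print(P.round(4),np.abs(res.fun).max())
    # reachability r=.58.. with tilts, q4=0
    for tilt in (0,30,40,50,55,60,65,70,75):
        for (r,z) in ((.588,.105),(.588,.16),(.55,.105),(.62,.105)):
            B=np.pi-np.radians(tilt)
            g=lambda q:np.r_[f(P,(q[0],q[1],B-q[0]-q[1]))-[r,z]]
            s=least_squares(g,[.2,1.6])
            q5=B-s.x.sum();print(tilt,r,z,s.x.round(2),"q5",q5.round(2),"err",np.abs(s.fun).max().round(4))
E
python3 kin.py
```

```text
[0.0021 0.3498 0.4952 0.1079 0.2105 0.2911] 0.00433456018413389
0 0.588 0.105 [0.29 1.36] q5 1.49 err 0.0
0 0.588 0.16 [0.26 1.29] q5 1.59 err 0.0
0 0.55 0.105 [0.19 1.48] q5 1.47 err 0.0
0 0.62 0.105 [0.38 1.25] q5 1.51 err 0.0
30 0.588 0.105 [-0.07  1.84] q5 0.85 err 0.0
30 0.588 0.16 [-0.13  1.78] q5 0.97 err 0.0
30 0.55 0.105 [-0.19  1.94] q5 0.86 err 0.0
30 0.62 0.105 [0.02 1.75] q5 0.85 err 0.0
40 0.588 0.105 [-0.15  1.98] q5 0.62 err 0.0
40 0.588 0.16 [-0.23  1.92] q5 0.75 err 0.0
40 0.55 0.105 [-0.28  2.08] q5 0.64 err 0.0
40 0.62 0.105 [-0.06  1.89] q5 0.61 err 0.0
50 0.588 0.105 [-0.21  2.1 ] q5 0.37 err 0.0
50 0.588 0.16 [-0.3   2.06] q5 0.51 err 0.0
50 0.55 0.105 [-0.34  2.21] q5 0.4 err 0.0
50 0.62 0.105 [-0.1   2.01] q5 0.36 err 0.0
55 0.588 0.105 [-0.22  2.16] q5 0.24 err 0.0
55 0.588 0.16 [-0.32  2.12] q5 0.39 err 0.0
55 0.55 0.105 [-0.36  2.27] q5 0.27 err 0.0
55 0.62 0.105 [-0.11  2.07] q5 0.23 err 0.0
60 0.588 0.105 [-0.21  2.21] q5 0.1 err 0.0
60 0.588 0.16 [-0.34  2.17] q5 0.26 err 0.0
60 0.55 0.105 [-0.35  2.31] q5 0.13 err 0.0
60 0.62 0.105 [-0.11  2.11] q5 0.09 err 0.0
65 0.588 0.105 [-0.19  2.24] q5 -0.05 err 0.0
65 0.588 0.16 [-0.33  2.22] q5 0.12 err 0.0
65 0.55 0.105 [-0.33  2.36] q5 -0.01 err 0.0
65 0.62 0.105 [-0.09  2.15] q5 -0.06 err 0.0
70 0.588 0.105 [-0.15  2.27] q5 -0.2 err 0.0
70 0.588 0.16 [-0.31  2.26] q5 -0.03 err 0.0
70 0.55 0.105 [-0.29  2.39] q5 -0.17 err 0.0
70 0.62 0.105 [-0.05  2.18] q5 -0.21 err 0.0
75 0.588 0.105 [-0.09  2.29] q5 -0.37 err 0.0
75 0.588 0.16 [-0.27  2.29] q5 -0.19 err 0.0
75 0.55 0.105 [-0.23  2.4 ] q5 -0.34 err 0.0
75 0.62 0.105 [0.  2.2] q5 -0.37 err 0.0
```

```bash
python3 - <<'E'
from kin import *
for r in (.45,.5,.55,.6,.65,.7,.75,.8):
    out=[]
    for tilt in (45,50,55,60):
        ph=np.radians(90-tilt); z=.0717*np.cos(ph)+.038*np.sin(ph)-.03*np.sin(ph)
        B=np.pi-np.radians(tilt)
        s=least_squares(lambda q:f(P,(q[0],q[1],B-q[0]-q[1]))-[r,z],[.2,1.6]);out.append((tilt,round(z,3),s.x.round(2).tolist(),round(B-s.x.sum(),2),round(np.abs(s.fun).max(),3)))
    print(r,out)
E
```

```text
0.45 [(45, np.float64(0.056), [-0.65, 2.47], np.float64(0.53), np.float64(0.0)), (50, np.float64(0.06), [-0.71, 2.53], np.float64(0.44), np.float64(0.0)), (55, np.float64(0.063), [-0.75, 2.59], np.float64(0.34), np.float64(0.0)), (60, np.float64(0.066), [-0.78, 2.65], np.float64(0.23), np.float64(0.0))]
0.5 [(45, np.float64(0.056), [-0.4, 2.32], np.float64(0.44), np.float64(0.0)), (50, np.float64(0.06), [-0.43, 2.38], np.float64(0.33), np.float64(0.0)), (55, np.float64(0.063), [-0.45, 2.43], np.float64(0.2), np.float64(0.0)), (60, np.float64(0.066), [-0.45, 2.47], np.float64(0.07), np.float64(0.0))]
0.55 [(45, np.float64(0.056), [-0.21, 2.18], np.float64(0.39), np.float64(0.0)), (50, np.float64(0.06), [-0.23, 2.23], np.float64(0.27), np.float64(0.0)), (55, np.float64(0.063), [-0.24, 2.28], np.float64(0.14), np.float64(0.0)), (60, np.float64(0.066), [-0.23, 2.32], np.float64(0.01), np.float64(0.0))]
0.6 [(45, np.float64(0.056), [-0.05, 2.04], np.float64(0.37), np.float64(0.0)), (50, np.float64(0.06), [-0.07, 2.09], np.float64(0.25), np.float64(0.0)), (55, np.float64(0.063), [-0.07, 2.
[... 613 characters left out ...]
t64(0.13), np.float64(0.0)), (60, np.float64(0.066), [0.2, 1.89], np.float64(-0.0), np.float64(0.0))]
0.75 [(45, np.float64(0.056), [0.34, 1.59], np.float64(0.42), np.float64(0.0)), (50, np.float64(0.06), [0.33, 1.65], np.float64(0.29), np.float64(0.0)), (55, np.float64(0.063), [0.32, 1.7], np.float64(0.16), np.float64(0.0)), (60, np.float64(0.066), [0.32, 1.74], np.float64(0.03), np.float64(0.0))]
0.8 [(45, np.float64(0.056), [0.47, 1.43], np.float64(0.46), np.float64(0.0)), (50, np.float64(0.06), [0.45, 1.49], np.float64(0.33), np.float64(0.0)), (55, np.float64(0.063), [0.44, 1.54], np.float64(0.2), np.float64(0.0)), (60, np.float64(0.066), [0.44, 1.59], np.float64(0.07), np.float64(0.0))]
```

```bash
python3 -m jog '[[0,-0.3,0.9,0,-1],[0.4,-0.3,0.9,0,-1],[0.9,-0.1,0.6,0,-1],[1,-0.1,0,0,-1],[1,-0.1,0,0,-1]]'
python3 -m jog '[[1,0,0,0,-1],[1,0,0,0,-1],[1,0,0,0,-1],[1,0,0,0,-1],[1,0,0,0,-1]]'
python3 -c "
from h import *
st([.53,-.275,.3])"
```

```text
time_s: 24.4
position: [0.5617, 0.0931, 0.4871]
tool_rot: [-0.252, 0.236, -1.648]
wrist_force: [0.7, -0.5, -2.1]
grip_width: 0.0139
time_s: 24.9
position: [0.5397, -0.1108, 0.4998]
tool_rot: [-0.238, 0.217, -1.646]
wrist_force: [1.0, 0.7, -3.0]
grip_width: 0.0142
t 24.9 pos [ 0.5397 -0.1108  0.4998] q [-0.45 -0.69  1.84  0.5   0.78 -0.5 ] w 0.0142 F [ 1.   0.7 -3. ]
x [-0.084 -0.996  0.025] y [ 0.955 -0.088 -0.282] z [0.283 0.    0.959] handle [ 0.133 -0.99  -0.039]
world (1, 0, 0) 40mm = tool [-0.08  0.96  0.28]
world (0, 1, 0) 40mm = tool [-1.   -0.09  0.  ]
world (0, 0, 1) 40mm = tool [ 0.03 -0.28  0.96]
to target units [ 3.98  1.54 -4.86] world [-0.01  -0.164 -0.2  ]
```

```bash
python3 -m jog '[[0.9,0,0,0,-1],[0.9,0,0,0,-1],[0.9,0,0,0,-1],[0.8,0.1,-0.3,0,-1],[0,0.2,-0.8,0,-1]]'
python3 -m jog '[[0,0.2,-0.8,0,-1],[0,0.2,-0.8,0,-1],[0,0.2,-0.8,0,-1]]'
python3 -c "
from h import *
st([.53,-.275,.2])"
```

```text
time_s: 25.4
position: [0.522, -0.2637, 0.4681]
tool_rot: [-0.234, 0.194, -1.664]
wrist_force: [0.1, 0.7, -1.9]
grip_width: 0.0144
time_s: 25.7
position: [0.5178, -0.2709, 0.3683]
tool_rot: [-0.236, 0.187, -1.674]
wrist_force: [1.0, -0.1, -1.0]
grip_width: 0.0139
t 25.7 pos [ 0.5178 -0.2709  0.3683] q [-0.89 -0.49  2.    1.15  0.83 -1.27] w 0.0139 F [ 1.  -0.1 -1. ]
x [-0.108 -0.993  0.045] y [ 0.959 -0.116 -0.26 ] z [0.263 0.015 0.965] handle [ 0.111 -0.994 -0.015]
world (1, 0, 0) 40mm = tool [-0.11  0.96  0.26]
world (0, 1, 0) 40mm = tool [-0.99 -0.12  0.01]
world (0, 0, 1) 40mm = tool [ 0.04 -0.26  0.96]
to target units [-0.12  1.4  -3.98] world [ 0.012 -0.004 -0.168]
```

```bash
python3 -m jog '[[0,0.3,-0.8,0,-1],[0,0.3,-0.8,0,-1],[0,0.3,-0.8,0,-1],[0,0.25,-0.7,0,-1]]'
python3 -c "
from h import *
st([.53,-.275,.1])"
```

```text
time_s: 26.1
position: [0.5278, -0.2807, 0.2337]
tool_rot: [-0.241, 0.181, -1.684]
wrist_force: [-0.0, -0.7, -1.8]
grip_width: 0.0137
t 26.1 pos [ 0.5278 -0.2807  0.2337] q [-0.88 -0.29  2.14  1.48  0.72 -1.74] w 0.0137 F [-0.  -0.7 -1.8]
x [-0.117 -0.992  0.053] y [ 0.958 -0.127 -0.258] z [0.262 0.021 0.965] handle [ 0.101 -0.995 -0.006]
world (1, 0, 0) 40mm = tool [-0.12  0.96  0.26]
world (0, 1, 0) 40mm = tool [-0.99 -0.13  0.02]
world (0, 0, 1) 40mm = tool [ 0.05 -0.26  0.96]
to target units [-0.33  0.9  -3.21] world [ 0.002  0.006 -0.134]
```

```bash
python3 -m jog '[[-0.1,0.5,-0.6,0,-1],[-0.1,0.5,-0.7,0,-1],[-0.1,0.4,-0.7,0,-1],[0,0.3,-0.6,0,-1],[0,0,0,0,-1]]'
python3 -c "
from h import *
st([.57,-.275,.075])
c=eyes.camera('scene');crop(c,120,360,160,340,3,'s13.png')"
```

```text
time_s: 26.6
position: [0.566, -0.2823, 0.1064]
tool_rot: [-0.252, 0.187, -1.695]
wrist_force: [-0.4, 0.3, -3.1]
grip_width: 0.014
t 26.6 pos [ 0.566  -0.2823  0.1064] q [-0.8   0.09  2.1   1.94  0.68 -2.29] w 0.014 F [-0.4  0.3 -3.1]
x [-0.127 -0.99   0.059] y [ 0.954 -0.139 -0.267] z [0.273 0.022 0.962] handle [ 0.09  -0.996 -0.003]
world (1, 0, 0) 40mm = tool [-0.13  0.95  0.27]
world (0, 1, 0) 40mm = tool [-0.99 -0.14  0.02]
world (0, 0, 1) 40mm = tool [ 0.06 -0.27  0.96]
to target units [-0.24  0.28 -0.72] world [ 0.004  0.007 -0.031]
```

View pics/s13.png

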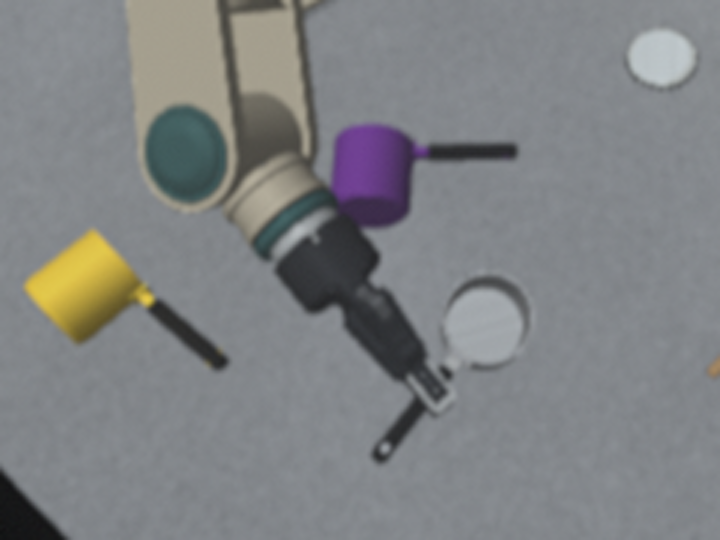

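```bash
python3 -m jog '[[0,0.1,-0.35,0,-1],[0,0.05,-0.2,0,-1],[0,0,0,0,-1]]'
python3 -c "
from h import *
st([.57,-.275,.075])
p=np.array(bot.observe()['position'])
c=eyes.camera('scene');w=cloud(c);im=c['img'].astype(int);g=[p[0]-.035,p[1]+.075];print(g)
m=(np.hypot(w[...,0]-g[0],w[...,1]-g[1])<.05)&(w[...,2]>.004)&(im.max(-1)>85);q=w[m];print(len(q),'z',np.percentile(q[:,2],[1,3,50,97,99.5]).round(4))
"
```

```text
time_s: 26.95
position: [0.5676, -0.2863, 0.0928]
tool_rot: [-0.25, 0.174, -1.697]
wrist_force: [-0.7, 0.2, -2.0]
grip_width: 0.0144
t 26.95 pos [ 0.5676 -0.2863  0.0928] q [-0.8   0.14  2.09  2.    0.7  -2.37] w 0.0144 F [-0.7  0.2 -2. ]
x [-0.129 -0.99   0.065] y [ 0.956 -0.141 -0.258] z [0.264 0.029 0.964] handle [ 0.089 -0.996  0.006]
world (1, 0, 0) 40mm = tool [-0.13  0.96  0.26]
world (0, 1, 0) 40mm = tool [-0.99 -0.14  0.03]
world (0, 0, 1) 40mm = tool [ 0.07 -0.26  0.96]
to target units [-0.32  0.13 -0.41] world [ 0.002  0.011 -0.018]
[np.float64(0.5325774160649969), np.float64(-0.21132744155872762)]
789 z [0.0317 0.0345 0.0489 0.1197 0.1222]
```

```bash
python3 -m jog '[[0,0.1,-0.35,0,-1],[0,0.05,-0.2,0,-1],[0,0,0,0,-1]]'
python3 -m jog '[[0,0.05,-0.2,0,-1],[0,0,0,0,-1]]'
python3 -c "
from h import *
st([.57,-.275,.075])
p=np.array(bot.observe()['position'])
c=eyes.camera('scene');w=cloud(c);im=c['img'].astype(int);g=[p[0]-.035,p[1]+.075];print(g)
m=(np.hypot(w[...,0]-g[0],w[...,1]-g[1])<.05)&(w[...,2]>.004)&(im.max(-1)>85);q=w[m];print(len(q),'z',np.percentile(q[:,2],[1,3,50,97,99.5]).round(4))
"
```

```text
time_s: 27.3
position: [0.569, -0.2896, 0.0758]
tool_rot: [-0.249, 0.164, -1.699]
wrist_force: [0.4, 0.8, -2.1]
grip_width: 0.014
time_s: 27.5
position: [0.5692, -0.2906, 0.0687]
tool_rot: [-0.249, 0.162, -1.699]
wrist_force: [-0.1, 0.5, -2.8]
grip_width: 0.014
t 27.5 pos [ 0.5692 -0.2906  0.0687] q [-0.8   0.23  2.07  2.07  0.74 -2.47] w 0.014 F [-0.1  0.5 -2.8]
x [-0.129 -0.989  0.071] y [ 0.958 -0.143 -0.249] z [0.257 0.036 0.966] handle [ 0.089 -0.996  0.013]
world (1, 0, 0) 40mm = tool [-0.13  0.96  0.26]
world (0, 1, 0) 40mm = tool [-0.99 -0.14  0.04]
world (0, 0, 1) 40mm = tool [ 0.07 -0.25  0.97]
to target units [-0.38 -0.08  0.17] world [0.001 0.016 0.006]
[np.float64(0.5342093384910335), np.float64(-0.21556242077282795)]
765 z [0.0076 0.0095 0.0233 0.0947 0.0977]
```

```bash
python3 -m jog '[[0,0.02,-0.15,0,-1],[0,0,0,0,-1],[0,0,0,0,-1]]'
python3 -c "
from h import *
st()
c=eyes.camera('scene');crop(c,200,360,200,320,5,'s14.png')"
```

```text
time_s: 27.85
position: [0.5691, -0.2915, 0.0641]
tool_rot: [-0.247, 0.159, -1.699]
wrist_force: [-0.2, 0.3, -2.7]
grip_width: 0.0144
t 27.85 pos [ 0.5691 -0.2915  0.0641] q [-0.81  0.25  2.06  2.08  0.75 -2.49] w 0.0144 F [-0.2  0.3 -2.7]
x [-0.13  -0.989  0.072] y [ 0.958 -0.143 -0.247] z [0.254 0.037 0.966] handle [ 0.089 -0.996  0.015]
world (1, 0, 0) 40mm = tool [-0.13  0.96  0.25]
world (0, 1, 0) 40mm = tool [-0.99 -0.14  0.04]
world (0, 0, 1) 40mm = tool [ 0.07 -0.25  0.97]
```

View pics/s14.png

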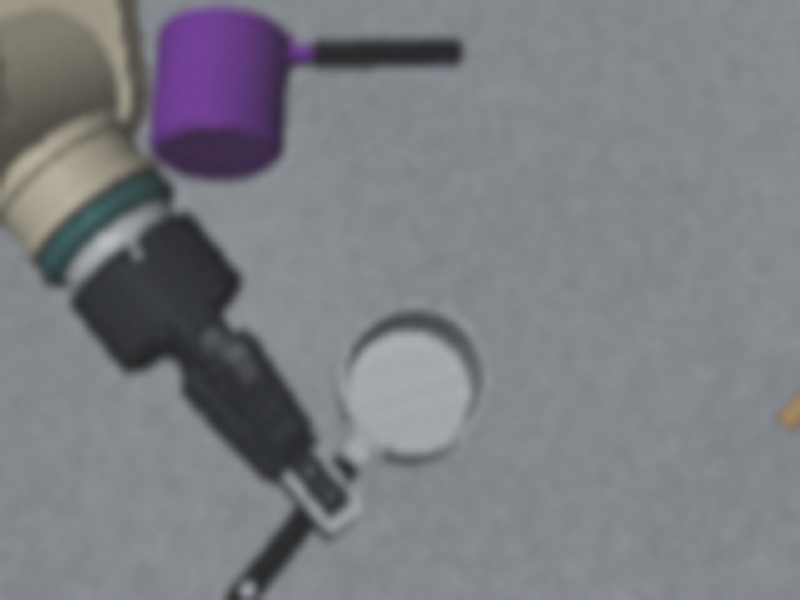

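```bash
python3 -m jog '[[0,0,0,0,0.1],[0,0,0,0,0.1],[0,0,0,0,0.1],[0,0,0,0,0.1]]'
python3 -c "
from h import *
st()
c=eyes.camera('scene');crop(c,200,360,200,320,5,'s15.png')
w=cloud(c);im=c['img'].astype(int)
m=(np.hypot(w[...,0]-.535,w[...,1]+.215)<.055)&(w[...,2]>.004)&(im.max(-1)>85);q=w[m];print('z',np.percentile(q[:,2],[1,3,50,97,99.5]).round(4))
"
```

```text
time_s: 28.3
position: [0.5697, -0.2917, 0.0658]
tool_rot: [-0.245, 0.156, -1.699]
wrist_force: [0.2, -0.1, 0.6]
grip_width: 0.0471
t 28.3 pos [ 0.5697 -0.2917  0.0658] q [-0.81  0.25  2.06  2.09  0.75 -2.49] w 0.0471 F [ 0.2 -0.1  0.6]
x [-0.129 -0.989  0.072] y [ 0.959 -0.143 -0.244] z [0.251 0.038 0.967] handle [ 0.09  -0.996  0.016]
world (1, 0, 0) 40mm = tool [-0.13  0.96  0.25]
world (0, 1, 0) 40mm = tool [-0.99 -0.14  0.04]
world (0, 0, 1) 40mm = tool [ 0.07 -0.24  0.97]
z [0.0041 0.0043 0.0453 0.0768 0.0778]
```

View pics/s15.png

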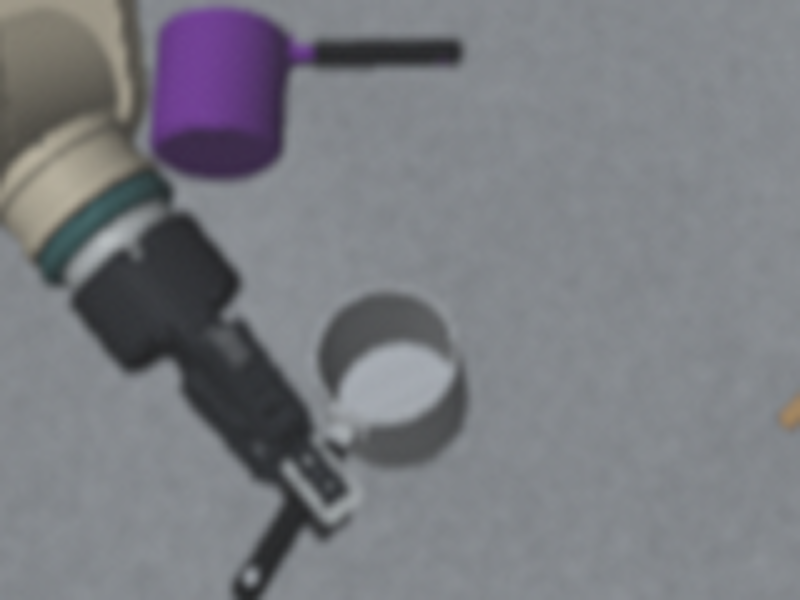

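```bash
python3 -m jog '[[0,-0.4,0,0,0.1],[0,-0.5,0,0,0.1],[0,-0.5,0,0,0.1],[0,-0.4,0,0,0.1]]'
python3 -c "
from h import *
st()
c=eyes.camera('scene');crop(c,200,360,200,320,5,'s16.png')"
```

```text
time_s: 28.75
position: [0.5, -0.2807, 0.0842]
tool_rot: [-0.245, 0.155, -1.697]
wrist_force: [0.2, -0.1, 0.2]
grip_width: 0.047
t 28.75 pos [ 0.5    -0.2807  0.0842] q [-0.94  0.05  2.23  1.93  0.83 -2.4 ] w 0.047 F [ 0.2 -0.1  0.2]
x [-0.127 -0.989  0.072] y [ 0.96  -0.141 -0.243] z [0.25  0.039 0.967] handle [ 0.092 -0.996  0.016]
world (1, 0, 0) 40mm = tool [-0.13  0.96  0.25]
world (0, 1, 0) 40mm = tool [-0.99 -0.14  0.04]
world (0, 0, 1) 40mm = tool [ 0.07 -0.24  0.97]
```

View pics/s16.png

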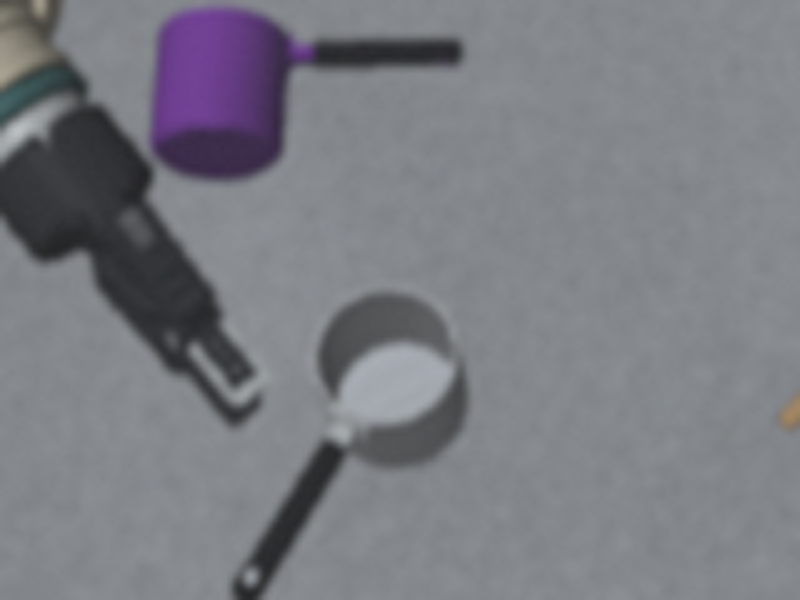

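```bash
python3 -m jog '[[0,0.1,0.7,0,0],[0,0.2,1,0,0],[0,0.2,1,0,0],[-0.3,0.2,1,0,0],[-0.6,0.2,0.9,0,0]]'
python3 -m jog '[[-0.9,0,0.5,0,0],[-0.9,0,0.3,0,0],[-0.9,0,0,0,0],[-0.9,0,0,0,0]]'
python3 -c "
from h import *
st([.5,-.06,.3])"
```

```text
time_s: 29.3
position: [0.5844, -0.2453, 0.2512]
tool_rot: [-0.242, 0.168, -1.707]
wrist_force: [0.6, -0.6, -1.7]
grip_width: 0.0426
time_s: 29.7
position: [0.6059, -0.1098, 0.2923]
tool_rot: [-0.239, 0.169, -1.671]
wrist_force: [-0.2, 0.2, -0.1]
grip_width: 0.0425
t 29.7 pos [ 0.6059 -0.1098  0.2923] q [-0.34 -0.43  2.12  0.99  0.26 -1.09] w 0.0425 F [-0.2  0.2 -0.1]
x [-0.103 -0.993  0.057] y [ 0.962 -0.115 -0.25 ] z [0.255 0.029 0.967] handle [ 0.116 -0.993 -0.   ]
world (1, 0, 0) 40mm = tool [-0.1   0.96  0.25]
world (0, 1, 0) 40mm = tool [-0.99 -0.11  0.03]
world (0, 0, 1) 40mm = tool [ 0.06 -0.25  0.97]
to target units [-0.95 -2.74 -0.45] world [-0.106  0.05   0.008]
```

```bash
python3 -m jog '[[-0.3,-1,0,0,0],[-0.3,-1,0,0,0],[-0.3,-1,0,0,0],[0,-1,0,0,0],[0,-1,0,0,0]]'
python3 -c "
from h import *
st()"
python3 -m jog '[[0,-1,0,0,0],[0,-1,0,0,0],[0,-1,0,0,0],[0,-1,0,0,0],[0,-1,0,0,0]]'
python3 -c "
from h import *
st([.5,-.06,.3])"
```

```text
time_s: 30.2
position: [0.5074, -0.0596, 0.329]
tool_rot: [-0.26, 0.201, -1.656]
wrist_force: [-1.1, 0.0, 1.1]
grip_width: 0.0427
t 30.2 pos [ 0.5074 -0.0596  0.329 ] q [-0.29 -0.91  2.29  0.37  0.51 -0.43] w 0.0427 F [-1.1  0.   1.1]
x [-0.091 -0.995  0.051] y [ 0.954 -0.102 -0.283] z [0.287 0.023 0.958] handle [ 0.126 -0.992 -0.014]
world (1, 0, 0) 40mm = tool [-0.09  0.95  0.29]
world (0, 1, 0) 40mm = tool [-0.99 -0.1   0.02]
world (0, 0, 1) 40mm = tool [ 0.05 -0.28  0.96]
time_s: 30.7
position: [0.4964, -0.0657, 0.4074]
tool_rot: [-0.292, 0.236, -1.637]
wrist_force: [-0.2, -0.5, -0.4]
grip_width: 0.0425
t 30.7 pos [ 0.4964 -0.0657  0.4074] q [-0.34 -0.91  2.11  0.36  0.74 -0.4 ] w 0.0425 F [-0.2 -0.5 -0.4]
x [-0.075 -0.996  0.048] y [ 0.942 -0.087 -0.324] z [0.327 0.021 0.945] handle [ 0.139 -0.99  -0.026]
world (1, 0, 0) 40mm = tool [-0.08  0.94  0.33]
world (0, 1, 0) 40mm = tool [-1.   -0.09  0.02]
world (0, 0, 1) 40mm = tool [ 0.05 -0.32  0.94]
to target units [-0.28  0.94 -2.5 ] world [ 0.004  0.006 -0.107]
```

```bash
python3 -m jog '[[0,-0.8,-1,0,0],[0,-0.8,-1,0,0],[0,-0.8,-1,0,0],[0,-0.8,-1,0,0],[0,-0.8,-1,0,0]]'
python3 -c "
from h import *
st()"
python3 -m jog '[[0,-1,-1,0,0],[0,-1,-1,0,0],[0,-1,-1,0,0],[0,-1,-1,0,0],[0,-1,-1,0,0]]'
python3 -c "
from h import *
st([.5,-.06,.3])"
```

```text
time_s: 31.2
position: [0.4738, -0.1249, 0.2965]
tool_rot: [-0.312, 0.253, -1.585]
wrist_force: [0.6, 1.1, -0.5]
grip_width: 0.0425
t 31.2 pos [ 0.4738 -0.1249  0.2965] q [-0.67 -0.91  2.32  0.87  0.81 -0.98] w 0.0425 F [ 0.6  1.1 -0.5]
x [-0.026 -0.999  0.043] y [ 0.936 -0.039 -0.35 ] z [0.351 0.031 0.936] handle [ 0.185 -0.982 -0.037]
world (1, 0, 0) 40mm = tool [-0.03  0.94  0.35]
world (0, 1, 0) 40mm = tool [-1.   -0.04  0.03]
world (0, 0, 1) 40mm = tool [ 0.04 -0.35  0.94]
time_s: 31.7
position: [0.3194, -0.2159, 0.2611]
tool_rot: [-0.346, 0.281, -1.511]
wrist_force: [0.5, -1.7, -1.6]
grip_width: 0.0426
t 31.7 pos [ 0.3194 -0.2159  0.2611] q [-1.5  -0.91  2.36  1.17  1.58 -1.49] w 0.0426 F [ 0.5 -1.7 -1.6]
x [ 0.044 -0.998  0.033] y [ 0.92   0.028 -0.391] z [0.39  0.048 0.92 ] handle [ 0.25  -0.967 -0.056]
world (1, 0, 0) 40mm = tool [0.04 0.92 0.39]
world (0, 1, 0) 40mm = tool [-1.    0.03  0.05]
world (0, 0, 1) 40mm = tool [ 0.03 -0.39  0.92]
to target units [-3.66  3.88  2.84] world [0.181 0.156 0.039]
```

```bash
python3 -m jog '[[0,1,0.5,0,0],[0,1,0.6,0,0],[0,1,0.6,0,0],[0,1,0.5,0,0],[-0.5,0.8,0.5,0,0]]'
python3 -m jog '[[-1,0.2,0.5,0,0],[-1,0.2,0.5,0,0],[-1,0,0.2,0,0],[-1,0,0,0,0],[-1,0,0,0,0]]'
python3 -c "
from h import *
st([.545,.2,.45])"
```

```text
time_s: 32.2
position: [0.5122, -0.2557, 0.2932]
tool_rot: [-0.334, 0.292, -1.644]
wrist_force: [-0.3, -0.8, 0.1]
grip_width: 0.0428
time_s: 32.7
position: [0.5689, -0.0586, 0.3325]
tool_rot: [-0.322, 0.28, -1.645]
wrist_force: [0.5, -0.4, -0.9]
grip_width: 0.0429
t 32.7 pos [ 0.5689 -0.0586  0.3325] q [-0.22 -0.62  2.09  0.23  0.49 -0.3 ] w 0.0429 F [ 0.5 -0.4 -0.9]
x [-0.087 -0.995  0.044] y [ 0.925 -0.098 -0.368] z [0.37  0.009 0.929] handle [ 0.123 -0.992 -0.04 ]
world (1, 0, 0) 40mm = tool [-0.09  0.92  0.37]
world (0, 1, 0) 40mm = tool [-1.   -0.1   0.01]
world (0, 0, 1) 40mm = tool [ 0.04 -0.37  0.93]
to target units [-6.25 -2.26  2.56] world [-0.024  0.259  0.117]
```

```bash
python3 -m jog '[[-1,-0.2,0.4,0,0],[-1,-0.2,0.4,0,0],[-1,-0.2,0.4,0,0],[-1,-0.2,0.2,0,0],[-1,-0.2,0,0,0]]'
python3 -m jog '[[-1,-0.3,0,0,0],[-1,-0.3,0,0,0],[-1,-0.3,0,0,0],[-1,-0.3,0,0,0],[-1,-0.3,0,0,0]]'
python3 -c "
from h import *
st([.3,.5,.4])"
```

```text
time_s: 33.2
position: [0.5691, 0.1347, 0.3914]
tool_rot: [-0.312, 0.277, -1.639]
wrist_force: [1.6, -0.5, -0.5]
grip_width: 0.0428
time_s: 33.7
position: [0.5271, 0.3502, 0.4145]
tool_rot: [-0.308, 0.285, -1.626]
wrist_force: [1.1, -0.9, -0.6]
grip_width: 0.0428
t 33.7 pos [0.5271 0.3502 0.4145] q [ 0.88 -0.16  1.59 -1.05  1.08  1.15] w 0.0428 F [ 1.1 -0.9 -0.6]
x [-0.071 -0.997  0.028] y [ 0.928 -0.076 -0.364] z [0.365 0.    0.931] handle [ 0.14  -0.989 -0.054]
world (1, 0, 0) 40mm = tool [-0.07  0.93  0.37]
world (0, 1, 0) 40mm = tool [-1.   -0.08  0.  ]
world (0, 0, 1) 40mm = tool [ 0.03 -0.36  0.93]
to target units [-3.34 -5.42 -2.41] world [-0.227  0.15  -0.015]
```

```bash
python3 -m jog '[[-0.8,-0.6,0,0,0],[-0.8,-0.7,0,0,0],[-0.8,-0.8,0,0,0],[-0.7,-0.8,0,0,0],[-0.6,-0.8,0,0,0]]'
python3 -c "
from h import *
st([.3,.5,.4])"
python3 -m jog '[[-0.6,-0.8,-0.3,0,0],[-0.6,-0.8,-0.3,0,0],[-0.6,-0.8,-0.3,0,0],[-0.6,-0.8,-0.3,0,0],[-0.6,-0.8,-0.3,0,0]]'
python3 -c "
from h import *
st([.3,.5,.4])"
```

```text
time_s: 34.2
position: [0.4063, 0.5118, 0.4775]
tool_rot: [-0.361, 0.347, -1.579]
wrist_force: [0.6, 0.7, 0.2]
grip_width: 0.0428
t 34.2 pos [0.4063 0.5118 0.4775] q [ 1.23  0.1   1.17 -1.05  1.45  1.15] w 0.0428 F [0.6 0.7 0.2]
x [-0.034 -0.999  0.017] y [ 0.9   -0.038 -0.434] z [0.434 0.001 0.901] handle [ 0.169 -0.982 -0.081]
world (1, 0, 0) 40mm = tool [-0.03  0.9   0.43]
world (0, 1, 0) 40mm = tool [-1.   -0.04  0.  ]
world (0, 0, 1) 40mm = tool [ 0.02 -0.43  0.9 ]
to target units [ 0.35 -1.54 -2.9 ] world [-0.106 -0.012 -0.078]
time_s: 34.7
position: [0.2465, 0.6392, 0.4972]
tool_rot: [-0.419, 0.425, -1.518]
wrist_force: [0.5, 0.2, 0.3]
grip_width: 0.0431
t 34.7 pos [0.2465 0.6392 0.4972] q [ 1.52  0.41  0.72 -1.05  1.74  1.16] w 0.0431 F [0.5 0.2 0.3]
x [ 0.009 -1.    -0.006] y [ 0.858  0.011 -0.514] z [ 0.514 -0.001  0.858] handle [ 0.202 -0.972 -0.122]
world (1, 0, 0) 40mm = tool [0.01 0.86 0.51]
world (0, 1, 0) 40mm = tool [-1.    0.01 -0.  ]
world (0, 0, 1) 40mm = tool [-0.01 -0.51  0.86]
to target units [ 3.51  2.36 -1.4 ] world [ 0.053 -0.139 -0.097]
```

```bash
python3 -m jog '[[-0.95,0.1,0.7,0,0],[-0.95,0.1,0.7,0,0],[-0.95,0.1,0.7,0,0],[-0.95,0.1,0.7,0,0],[-0.95,0.1,0.7,0,0]]'
python3 -c "
from h import *
st()"
python3 -m jog '[[-0.95,0.1,0.7,0,0],[-0.95,0.1,0.7,0,0],[-0.95,0.1,0.7,0,0],[-0.95,0.1,0.7,0,0],[-0.95,0.1,0.7,0,0]]'
python3 -c "
from h import *
st()"
```

```text
time_s: 35.2
position: [0.3066, 0.7349, 0.5242]
tool_rot: [-0.4, 0.374, -1.458]
wrist_force: [0.0, -1.8, 2.4]
grip_width: 0.0428
t 35.2 pos [0.3066 0.7349 0.5242] q [ 1.45  0.81  0.12 -1.05  1.72  0.92] w 0.0428 F [ 0.  -1.8  2.4]
x [ 0.078 -0.997 -0.003] y [ 0.875  0.07  -0.479] z [0.478 0.035 0.878] handle [ 0.273 -0.956 -0.11 ]
world (1, 0, 0) 40mm = tool [0.08 0.88 0.48]
world (0, 1, 0) 40mm = tool [-1.    0.07  0.04]
world (0, 0, 1) 40mm = tool [-0.   -0.48  0.88]
time_s: 35.7
position: [0.3424, 0.7742, 0.5368]
tool_rot: [-0.309, 0.311, -1.355]
wrist_force: [-0.5, -0.3, 0.1]
grip_width: 0.0429
t 35.7 pos [0.3424 0.7742 0.5368] q [ 1.41  0.82  0.12 -1.03  1.53  0.9 ] w 0.0429 F [-0.5 -0.3  0.1]
x [ 0.187 -0.982 -0.04 ] y [ 0.901  0.187 -0.392] z [0.392 0.038 0.919] handle [ 0.385 -0.914 -0.127]
world (1, 0, 0) 40mm = tool [0.19 0.9  0.39]
world (0, 1, 0) 40mm = tool [-0.98  0.19  0.04]
world (0, 0, 1) 40mm = tool [-0.04 -0.39  0.92]
```

```bash
python3 -m jog '[[-1,0,0.7,0,0],[-1,0,0.7,0,0],[-1,0,0.7,0,0],[-1,0,0.7,0,0],[-1,0,0.7,0,0]]'
python3 -m jog '[[-1,0,0.7,0,0],[-1,0,0.7,0,0],[-1,0,0.7,0,0],[-1,0,0.7,0,0],[-1,0,0.7,0,0]]'
python3 -m jog '[[-1,0,0.7,0,0],[-1,0,0.7,0,0],[-1,0,0.7,0,0],[-1,0,0.7,0,0],[-1,0,0.7,0,0]]'
python3 -c "
from h import *
st()"
```

```text
time_s: 36.2
position: [0.3274, 0.8066, 0.5739]
tool_rot: [-0.217, 0.268, -1.231]
wrist_force: [-0.1, 0.1, -0.9]
grip_width: 0.043
time_s: 36.7
position: [0.2804, 0.8298, 0.624]
tool_rot: [-0.121, 0.225, -1.111]
wrist_force: [-0.8, 0.4, -0.2]
grip_width: 0.0428
time_s: 37.2
position: [0.2143, 0.842, 0.6791]
tool_rot: [-0.041, 0.189, -0.985]
wrist_force: [-0.1, -0.0, 0.8]
grip_width: 0.0427
t 37.2 pos [0.2143 0.842  0.6791] q [ 1.55  0.73  0.12 -1.05  1.21  0.86] w 0.0427 F [-0.1 -0.   0.8]
x [ 0.538 -0.831 -0.14 ] y [ 0.824  0.554 -0.119] z [ 0.177 -0.051  0.983] handle [ 0.71  -0.685 -0.163]
world (1, 0, 0) 40mm = tool [0.54 0.82 0.18]
world (0, 1, 0) 40mm = tool [-0.83  0.55 -0.05]
world (0, 0, 1) 40mm = tool [-0.14 -0.12  0.98]
```

```bash
python3 -m jog '[[0.5,-0.8,-0.3,-1,0],[0.6,-0.8,-0.5,0,0],[0.8,-0.6,-0.6,0,0]]'
python3 -c "
from h import *
st()
for n in('scene','top'):
    c=eyes.camera(n);w=cloud(c);z=w[...,2];im=c['img'].astype(int)
    m=(np.abs(z-.076)<.005)&(np.hypot(w[...,0]-.52,w[...,1]+.21)<.06)&(im.max(-1)>85);p=w[m][:,:2]
    x,y,r=circ(p);e=np.abs(np.hypot(p[:,0]-x,p[:,1]-y)-r);p=p[e<.004];x,y,r=circ(p);print(n,'milk',x.round(4),y.round(4),r.round(4),len(p))
    d=np.hypot(w[...,0]-x,w[...,1]-y)
    m=(im.max(-1)<80)&(z>.05)&(z<.11)&(d>.045)&(d<.16);h=w[m];v=h.mean(0)-[x,y,0];print('  handle',np.degrees(np.arctan2(v[1],v[0])).round(1),h.mean(0).round(4),len(h))
    if n=='scene': cv2.imwrite('pics/s17.png',c['img'])
"
```

```text
time_s: 37.5
position: [0.1971, 0.7556, 0.648]
tool_rot: [-0.154, 0.098, -0.93]
wrist_force: [0.3, 0.6, 2.6]
grip_width: 0.0429
t 37.5 pos [0.1971 0.7556 0.648 ] q [ 1.56  0.29  0.76 -1.05  1.13  0.89] w 0.0429 F [0.3 0.6 2.6]
x [ 0.594 -0.804 -0.018] y [ 0.79   0.588 -0.174] z [0.151 0.089 0.985] handle [ 0.757 -0.651 -0.057]
world (1, 0, 0) 40mm = tool [0.59 0.79 0.15]
world (0, 1, 0) 40mm = tool [-0.8   0.59  0.09]
world (0, 0, 1) 40mm = tool [-0.02 -0.17  0.98]
scene milk 0.5186 -0.2168 0.0369 137
  handle -78.7 [ 0.5357 -0.3022  0.0794] 180
top milk 0.5165 -0.2165 0.037 72
  handle -77.9 [ 0.5352 -0.3037  0.0795] 116
```

View pics/s17.png

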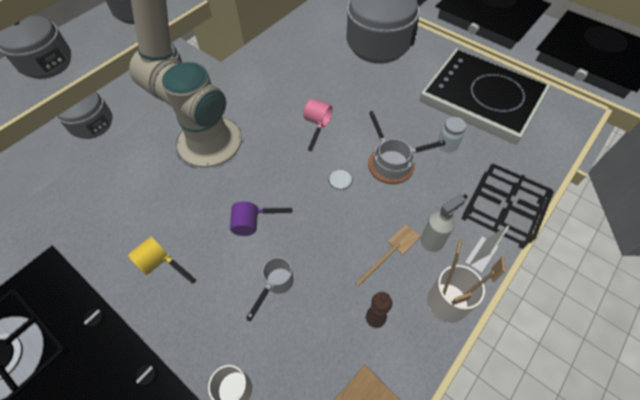

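```bash
python3 -c "
from h import *
c=eyes.camera('top');w=cloud(c)
a=np.array([.559,-.285]);u=np.array([.803,.597])
for s in np.arange(.05,.5,.05):
    q=a-s*u;m=np.hypot(w[...,0]-q[0],w[...,1]-q[1])<.06;print(round(s,2),q.round(3),'maxz',np.nanmax(w[m][:,2]).round(3), w[m][np.nanargmax(w[m][:,2])].round(3))
st([.50,-.33,.25])
"
```

```text
0.05 [ 0.519 -0.315] maxz 0.094 [ 0.544 -0.349  0.094]
0.1 [ 0.479 -0.345] maxz 0.075 [ 0.538 -0.338  0.075]
0.15 [ 0.439 -0.375] maxz 0.012 [ 0.425 -0.331  0.012]
0.2 [ 0.398 -0.404] maxz 0.009 [ 0.454 -0.416  0.009]
0.25 [ 0.358 -0.434] maxz 0.008 [ 0.341 -0.476  0.008]
0.3 [ 0.318 -0.464] maxz 0.008 [ 0.341 -0.476  0.008]
0.35 [ 0.278 -0.494] maxz 0.075 [ 0.288 -0.55   0.075]
0.4 [ 0.238 -0.524] maxz 0.099 [ 0.258 -0.572  0.099]
0.45 [ 0.198 -0.554] maxz 0.098 [ 0.252 -0.578  0.098]
t 37.65 pos [0.1982 0.7545 0.6466] q [ 1.56  0.29  0.76 -1.05  1.13  0.89] w 0.0427 F [0.4 0.2 0.6]
x [ 0.592 -0.805 -0.014] y [ 0.791  0.585 -0.177] z [0.151 0.093 0.984] handle [ 0.755 -0.653 -0.054]
world (1, 0, 0) 40mm = tool [0.59 0.79 0.15]
world (0, 1, 0) 40mm = tool [-0.81  0.59  0.09]
world (0, 0, 1) 40mm = tool [-0.01 -0.18  0.98]
to target units [ 26.45  -8.14 -11.15] world [ 0.302 -1.085 -0.397]
```

```bash
python3 -m jog '[[1,0,-0.2,0,0],[1,0.1,-0.2,0,0],[1,0.1,-0.2,0,0],[1,0.1,-0.2,0,0],[1,0.1,-0.2,0,0]]'
python3 -m jog '[[1,0.1,-0.1,0,0],[1,0,-0.1,0,0],[1,0,-0.1,0,0],[1,-0.1,0,0,0],[1,-0.2,0,0,0]]'
python3 -c "
from h import *
st([.55,0,.45])"
```

```text
time_s: 38.15
position: [0.3229, 0.6048, 0.6085]
tool_rot: [-0.144, 0.095, -0.921]
wrist_force: [0.6, 0.7, -0.6]
grip_width: 0.0429
time_s: 38.65
position: [0.4398, 0.4369, 0.6104]
tool_rot: [-0.121, 0.086, -0.917]
wrist_force: [0.2, 1.2, 0.3]
grip_width: 0.0426
t 38.65 pos [0.4398 0.4369 0.6104] q [ 0.78 -0.46  1.56 -0.22  0.62  0.22] w 0.0426 F [0.2 1.2 0.3]
x [ 0.605 -0.796 -0.022] y [ 0.786  0.602 -0.141] z [0.126 0.068 0.99 ] handle [ 0.766 -0.64  -0.054]
world (1, 0, 0) 40mm = tool [0.61 0.79 0.13]
world (0, 1, 0) 40mm = tool [-0.8   0.6   0.07]
world (0, 0, 1) 40mm = tool [-0.02 -0.14  0.99]
to target units [10.45 -3.84 -4.36] world [ 0.11  -0.437 -0.16 ]
```

```bash
python3 -m jog '[[1,-0.3,-0.2,0,0],[1,-0.4,-0.3,0,0],[1,-0.4,-0.3,0,0],[1,-0.4,-0.3,0,0],[1,-0.4,-0.3,0,0]]'
python3 -m jog '[[1,-0.4,-0.3,0,0],[1,-0.5,-0.3,0,0],[1,-0.5,-0.3,0,0],[1,-0.5,-0.3,0,0],[1,-0.5,-0.3,0,0]]'
python3 -c "
from h import *
st([.50,-.33,.25])"
```

```text
time_s: 39.15
position: [0.4941, 0.2307, 0.5856]
tool_rot: [-0.099, 0.059, -0.916]
wrist_force: [0.6, 0.2, -0.1]
grip_width: 0.0427
time_s: 39.65
position: [0.5357, -0.0007, 0.556]
tool_rot: [-0.094, 0.019, -0.92]
wrist_force: [0.8, 0.8, -0.2]
grip_width: 0.0427
t 39.65 pos [ 0.5357 -0.0007  0.556 ] q [-0.63 -0.45  1.7   1.39  1.32 -1.23] w 0.0427 F [ 0.8  0.8 -0.2]
x [ 0.606 -0.795  0.024] y [ 0.793  0.602 -0.089] z [0.057 0.073 0.996] handle [ 0.769 -0.639  0.003]
world (1, 0, 0) 40mm = tool [0.61 0.79 0.06]
world (0, 1, 0) 40mm = tool [-0.8   0.6   0.07]
world (0, 0, 1) 40mm = tool [ 0.02 -0.09  1.  ]
to target units [ 5.82 -4.98 -8.27] world [-0.036 -0.329 -0.306]
```

```bash
python3 -m jog '[[0.9,-0.8,-0.8,0,0],[0.9,-0.8,-0.9,0,0],[0.9,-0.8,-0.9,0,0],[0.9,-0.8,-0.9,0,0],[0.9,-0.8,-0.9,0,0]]'
python3 -c "
from h import *
st([.559,-.285,.068])"
```

```text
time_s: 40.15
position: [0.5155, -0.2221, 0.4387]
tool_rot: [-0.108, -0.014, -0.927]
wrist_force: [1.0, -0.2, 0.5]
grip_width: 0.0424
t 40.15 pos [ 0.5155 -0.2221  0.4387] q [-1.02 -0.04  1.59  1.49  1.67 -1.62] w 0.0424 F [ 1.  -0.2  0.5]
x [ 0.601 -0.797  0.059] y [ 0.799  0.595 -0.087] z [0.034 0.099 0.995] handle [ 0.765 -0.643  0.038]
world (1, 0, 0) 40mm = tool [0.6  0.8  0.03]
world (0, 1, 0) 40mm = tool [-0.8  0.6  0.1]
world (0, 0, 1) 40mm = tool [ 0.06 -0.09  0.99]
to target units [ 1.36  0.74 -9.34] world [ 0.043 -0.063 -0.371]
```

```bash
python3 -m jog '[[0.6,-0.5,-0.8,0,0],[0.6,-0.5,-0.9,0,0],[0.4,-0.3,-0.9,0,0],[0.1,-0.1,-0.9,0,0],[0,0,-0.9,0,0]]'
python3 -m jog '[[0,0,-0.9,0,0],[0,0,-0.8,0,0],[0,0,-0.5,0,0]]'
python3 -c "
from h import *
st([.559,-.285,.068])"
```

```text
time_s: 40.65
position: [0.5097, -0.3481, 0.2752]
tool_rot: [-0.129, -0.039, -0.935]
wrist_force: [-0.0, -0.6, -0.2]
grip_width: 0.0423
time_s: 40.95
position: [0.5106, -0.3668, 0.1841]
tool_rot: [-0.14, -0.047, -0.937]
wrist_force: [-0.3, -0.4, -0.1]
grip_width: 0.0424
t 40.95 pos [ 0.5106 -0.3668  0.1841] q [-1.16  0.56  1.41  1.39  1.73 -2.1 ] w 0.0424 F [-0.3 -0.4 -0.1]
x [ 0.592 -0.8    0.101] y [ 0.806  0.584 -0.099] z [0.021 0.14  0.99 ] handle [ 0.758 -0.648  0.076]
world (1, 0, 0) 40mm = tool [0.59 0.81 0.02]
world (0, 1, 0) 40mm = tool [-0.8   0.58  0.14]
world (0, 0, 1) 40mm = tool [ 0.1  -0.1   0.99]
to target units [-1.21  2.46 -2.56] world [ 0.048  0.082 -0.116]
```

```bash
python3 -m jog '[[-0.6,0.2,-0.7,0.35,0],[-0.5,0.2,-0.8,0,0],[-0.1,0.2,-0.6,0,0],[0,0,-0.2,0,0],[0,0,0,0,0]]'
python3 -c "
from h import *
st([.559,-.285,.068])
c=eyes.camera('wrist');cv2.imwrite('pics/w18.png',c['img'])
c=eyes.camera('scene');crop(c,170,330,210,330,5,'s18.png')"
```

```text
time_s: 41.45
position: [0.5026, -0.3348, 0.0822]
tool_rot: [-0.132, -0.013, -0.941]
wrist_force: [0.0, 0.5, 0.7]
grip_width: 0.0423
t 41.45 pos [ 0.5026 -0.3348  0.0822] q [-1.15  0.68  1.5   1.37  1.67 -2.26] w 0.0423 F [0.  0.5 0.7]
x [ 0.589 -0.805  0.069] y [ 0.807  0.581 -0.107] z [0.046 0.119 0.992] handle [ 0.756 -0.654  0.043]
world (1, 0, 0) 40mm = tool [0.59 0.81 0.05]
world (0, 1, 0) 40mm = tool [-0.81  0.58  0.12]
world (0, 0, 1) 40mm = tool [ 0.07 -0.11  0.99]
to target units [-0.2   1.9  -0.14] world [ 0.056  0.05  -0.014]
```

View pics/w18.png

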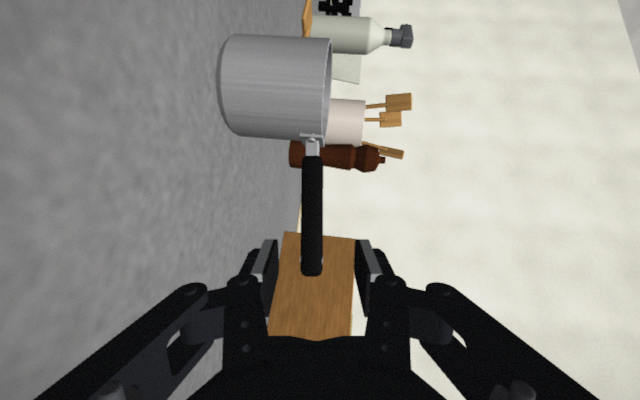

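View pics/s18.png

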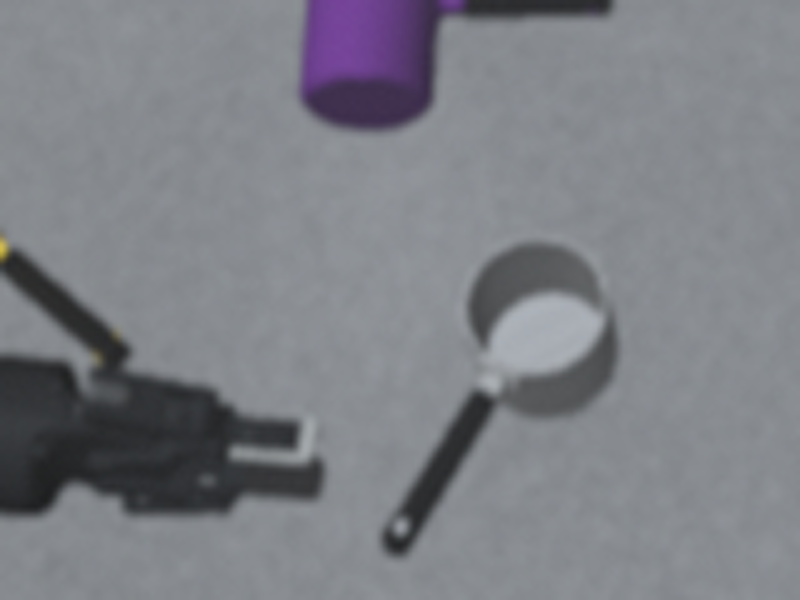

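```bash
python3 -m jog '[[-0.1,0.5,-0.05,0,0],[-0.1,0.5,-0.05,0,0],[0,0.5,0,0,0],[0,0.3,0,0,0],[0,0,0,0,0]]'
python3 -c "
from h import *
st([.559,-.285,.068])
c=eyes.camera('wrist');cv2.imwrite('pics/w19.png',c['img'])
c=eyes.camera('scene');crop(c,170,330,210,330,5,'s19.png')"
```

```text
time_s: 42.05
position: [0.5602, -0.2927, 0.0802]
tool_rot: [-0.143, -0.032, -0.945]
wrist_force: [0.5, -0.7, 0.5]
grip_width: 0.0424
t 42.05 pos [ 0.5602 -0.2927  0.0802] q [-1.02  0.67  1.52  1.44  1.57 -2.28] w 0.0424 F [ 0.5 -0.7  0.5]
x [ 0.586 -0.805  0.09 ] y [ 0.81   0.577 -0.108] z [0.035 0.136 0.99 ] handle [ 0.753 -0.655  0.063]
world (1, 0, 0) 40mm = tool [0.59 0.81 0.04]
world (0, 1, 0) 40mm = tool [-0.81  0.58  0.14]
world (0, 0, 1) 40mm = tool [ 0.09 -0.11  0.99]
to target units [-0.2   0.12 -0.28] world [-0.001  0.008 -0.012]
```

View pics/w19.png

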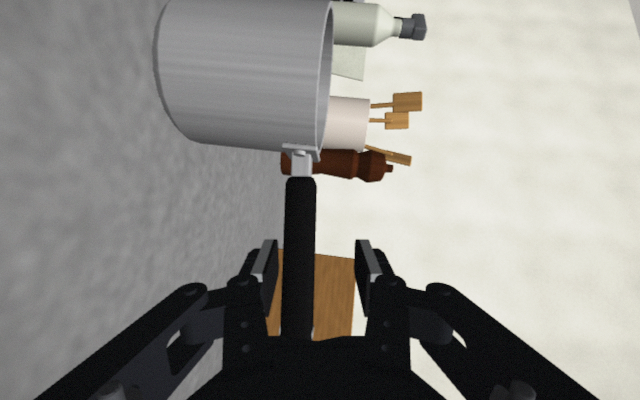

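View pics/s19.png

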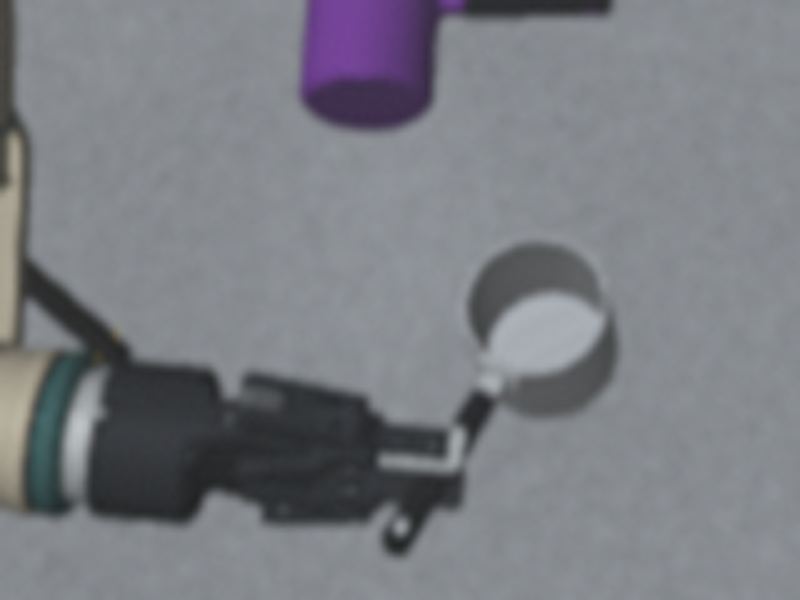

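```bash
python3 -m jog '[[-0.2,0.1,-0.3,0,0],[0,0,0,0,0],[0,0,0,0,-1],[0,0,0,0,-1],[0,0,0,0,-1]]' 90
python3 -m jog '[[0,0,0,0,-1],[0,0,0,0,-1]]'
python3 -c "
from h import *
st([.559,-.285,.068])"
```

```text
time_s: 42.65
position: [0.557, -0.2899, 0.0709]
tool_rot: [-0.138, -0.04, -0.951]
wrist_force: [-1.3, 2.9, 2.6]
grip_width: 0.0143
time_s: 42.85
position: [0.5567, -0.2899, 0.0716]
tool_rot: [-0.136, -0.04, -0.951]
wrist_force: [0.2, 1.1, 0.6]
grip_width: 0.0143
t 42.85 pos [ 0.5567 -0.2899  0.0716] q [-1.02  0.68  1.53  1.45  1.57 -2.31] w 0.0143 F [0.2 1.1 0.6]
x [ 0.581 -0.808  0.094] y [ 0.813  0.573 -0.099] z [0.026 0.134 0.991] handle [ 0.749 -0.659  0.07 ]
world (1, 0, 0) 40mm = tool [0.58 0.81 0.03]
world (0, 1, 0) 40mm = tool [-0.81  0.57  0.13]
world (0, 0, 1) 40mm = tool [ 0.09 -0.1   0.99]
to target units [-0.07  0.13 -0.07] world [ 0.002  0.005 -0.004]
```

```bash
python3 -m jog '[[0,-0.05,0.4,0,-1],[0,-0.1,0.8,0,-1],[0,-0.1,0.9,0,-1],[0,-0.1,0.9,0,-1],[0,-0.1,0.9,0,-1]]'
python3 -c "
from h import *
st([.5765,.2235,.22])
c=eyes.camera('wrist');cv2.imwrite('pics/w20.png',c['img'])
c=eyes.camera('scene');crop(c,170,330,210,330,5,'s20.png')"
```

```text
time_s: 43.35
position: [0.5451, -0.2786, 0.2213]
tool_rot: [-0.138, -0.02, -0.954]
wrist_force: [0.3, -0.8, -1.2]
grip_width: 0.0141
t 43.35 pos [ 0.5451 -0.2786  0.2213] q [-1.03  0.35  1.61  1.44  1.6  -2.04] w 0.0141 F [ 0.3 -0.8 -1.2]
x [ 0.579 -0.812  0.078] y [ 0.814  0.57  -0.108] z [0.043 0.126 0.991] handle [ 0.747 -0.663  0.052]
world (1, 0, 0) 40mm = tool [0.58 0.81 0.04]
world (0, 1, 0) 40mm = tool [-0.81  0.57  0.13]
world (0, 0, 1) 40mm = tool [ 0.08 -0.11  0.99]
to target units [-9.73  7.8   1.59] world [ 0.031  0.502 -0.001]
```

View pics/s20.png

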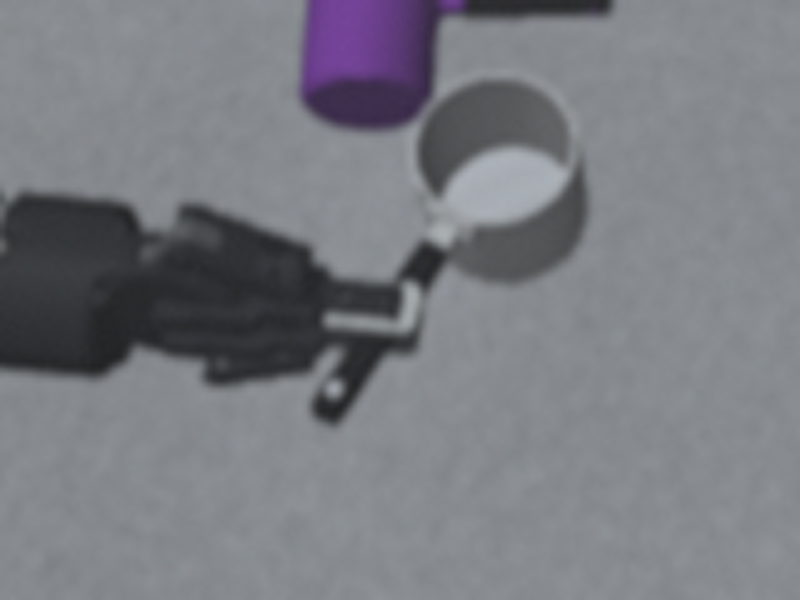

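View pics/w20.png

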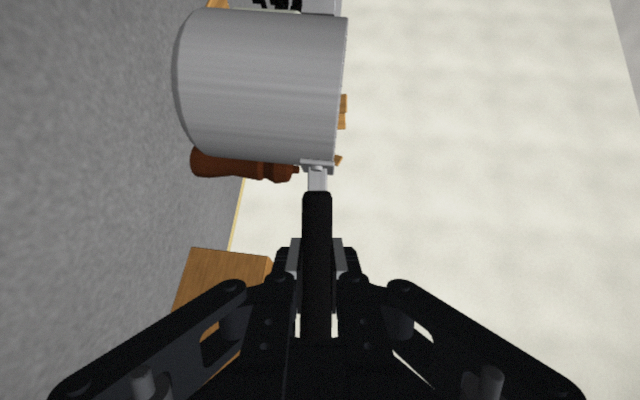

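```bash
python3 -m jog '[[-0.7,0.5,0.3,0,-1],[-0.9,0.7,0.3,0,-1],[-0.9,0.7,0.2,0,-1],[-0.9,0.7,0.2,0,-1],[-0.9,0.7,0.2,0,-1]]'
python3 -m jog '[[-0.9,0.7,0.2,0,-1],[-0.9,0.7,0.2,0,-1],[-0.9,0.7,0.2,0,-1],[-0.8,0.6,0.2,0,-1]]'
python3 -c "
from h import *
st([.5765,.2235,.22])"
```

```text
time_s: 43.95
position: [0.5562, -0.0588, 0.236]
tool_rot: [-0.15, -0.021, -0.967]
wrist_force: [2.2, 0.6, -1.8]
grip_width: 0.0141
time_s: 44.35
position: [0.5648, 0.126, 0.2346]
tool_rot: [-0.161, -0.013, -0.971]
wrist_force: [1.5, 0.7, -2.6]
grip_width: 0.014
t 44.35 pos [0.5648 0.126  0.2346] q [-0.22 -0.3   2.22  1.73  0.82 -2.02] w 0.014 F [ 1.5  0.7 -2.6]
x [ 0.565 -0.821  0.083] y [ 0.823  0.553 -0.13 ] z [0.061 0.142 0.988] handle [ 0.736 -0.675  0.051]
world (1, 0, 0) 40mm = tool [0.57 0.82 0.06]
world (0, 1, 0) 40mm = tool [-0.82  0.55  0.14]
world (0, 0, 1) 40mm = tool [ 0.08 -0.13  0.99]
to target units [-1.87  1.64  0.  ] world [ 0.012  0.097 -0.015]
```

```bash
python3 -m jog '[[-0.6,0.5,0,0,-1],[-0.6,0.5,0,0,-1],[-0.4,0.4,0,0,-1],[0,0,0,0,-1]]'
cat > meas2.py <<'E'
from h import *
s=bot.observe();p=np.array(s["position"]);g=p[:2]+[-.039,.073]
c=eyes.camera("scene");w=cloud(c);z=w[...,2];im=c["img"].astype(int)
zt=p[2]+.0045
def fit(g,zt,rin,rout,tol=.006):
    d=np.hypot(w[...,0]-g[0],w[...,1]-g[1])
    m=(np.abs(z-zt)<tol)&(d<rout)&(d>rin)&(im.max(-1)>85);P=w[m]
    x,y,r=circ(P[:,:2]);e=np.abs(np.hypot(P[:,0]-x,P[:,1]-y)-r);P=P[e<.004];x,y,r=circ(P[:,:2])
    A=np.c_[P[:,:2]-[x,y],np.ones(len(P))];pl=np.linalg.lstsq(A,P[:,2],rcond=None)[0]
    return np.round([x,y,r,pl[2]],4),"slope",np.degrees(pl[:2]).round(1),len(P)
print("milk",fit(g,zt,.02,.06,.01))
print("sauce",fit([.538,.2967],.078,.04,.058,.005))
print("saute",fit([.536,.2975],.060,.055,.075,.005))
E
python3 meas2.py
python3 -c "
from h import *
st([.5765,.2235,.22])"
```

```text
time_s: 44.75
position: [0.5712, 0.217, 0.2133]
tool_rot: [-0.175, -0.009, -0.966]
wrist_force: [-0.4, 0.1, -2.8]
grip_width: 0.0143
milk (array([0.535 , 0.2881, 0.0367, 0.2144]), 'slope', array([-1.6, -1.6]), 166)
sauce (array([0.5377, 0.2965, 0.0486, 0.0759]), 'slope', array([0.9, 0. ]), 77)
saute (array([0.5381, 0.2958, 0.0602, 0.0587]), 'slope', array([0.1, 0.4]), 82)
t 44.8 pos [0.5712 0.2161 0.2132] q [ 0.05 -0.22  2.2   1.95  0.58 -2.19] w 0.0139 F [ 0.3  0.1 -1.8]
x [ 0.569 -0.818  0.085] y [ 0.819  0.555 -0.145] z [0.071 0.152 0.986] handle [ 0.739 -0.672  0.051]
world (1, 0, 0) 40mm = tool [0.57 0.82 0.07]
world (0, 1, 0) 40mm = tool [-0.82  0.56  0.15]
world (0, 0, 1) 40mm = tool [ 0.09 -0.14  0.99]
to target units [-0.06  0.19  0.21] world [0.005 0.007 0.007]
```

```bash
python3 -m jog '[[-0.15,0.2,-0.4,0,-1],[-0.05,0.05,-0.4,0,-1],[-0.04,0.06,-0.4,0,-1],[0,0,0,0,-1]]'
python3 meas2.py
python3 -c "
from h import *
st()"
```

```text
time_s: 45.2
position: [0.5724, 0.2198, 0.1578]
tool_rot: [-0.183, -0.006, -0.972]
wrist_force: [-0.4, -0.3, -1.9]
grip_width: 0.0142
milk (array([0.5367, 0.2912, 0.0368, 0.1587]), 'slope', array([-2.2, -1.9]), 148)
sauce (array([0.5374, 0.2971, 0.0489, 0.0758]), 'slope', array([ 0.5, -0.2]), 58)
saute (array([0.5357, 0.2968, 0.0624, 0.0584]), 'slope', array([ 0.1, -0.1]), 71)
t 45.25 pos [0.5729 0.2198 0.1595] q [ 0.07 -0.07  2.21  2.16  0.64 -2.44] w 0.014 F [-0.2  0.2 -1.5]
x [ 0.565 -0.82   0.088] y [ 0.822  0.55  -0.15 ] z [0.075 0.157 0.985] handle [ 0.735 -0.676  0.052]
world (1, 0, 0) 40mm = tool [0.57 0.82 0.07]
world (0, 1, 0) 40mm = tool [-0.82  0.55  0.16]
world (0, 0, 1) 40mm = tool [ 0.09 -0.15  0.98]
```

```bash
python3 -m jog '[[-0.1,0.12,-0.3,0,-1],[-0.06,0.08,-0.3,0,-1],[-0.04,0.05,-0.3,0,-1],[0,0,0,0,-1]]'
python3 meas2.py
python3 -c "
from h import *
st()
c=eyes.camera('scene');crop(c,330,460,90,200,6,'s21.png')"
```

```text
time_s: 45.65
position: [0.5764, 0.2235, 0.1249]
tool_rot: [-0.18, -0.012, -0.976]
wrist_force: [0.3, -0.3, -1.6]
grip_width: 0.0144
milk (array([0.541 , 0.2947, 0.0369, 0.1253]), 'slope', array([-2. , -1.5]), 132)
sauce (array([0.5377, 0.2984, 0.0493, 0.0761]), 'slope', array([-0.3,  0.2]), 61)
saute (array([0.5337, 0.297 , 0.0639, 0.0582]), 'slope', array([0.4, 0.8]), 62)
t 45.7 pos [0.5769 0.2236 0.1263] q [ 0.08  0.05  2.19  2.3   0.69 -2.6 ] w 0.0142 F [ 0.1  0.1 -1.5]
x [ 0.561 -0.823  0.091] y [ 0.825  0.547 -0.145] z [0.069 0.157 0.985] handle [ 0.732 -0.678  0.056]
world (1, 0, 0) 40mm = tool [0.56 0.82 0.07]
world (0, 1, 0) 40mm = tool [-0.82  0.55  0.16]
world (0, 0, 1) 40mm = tool [ 0.09 -0.14  0.99]
```

View pics/s21.png

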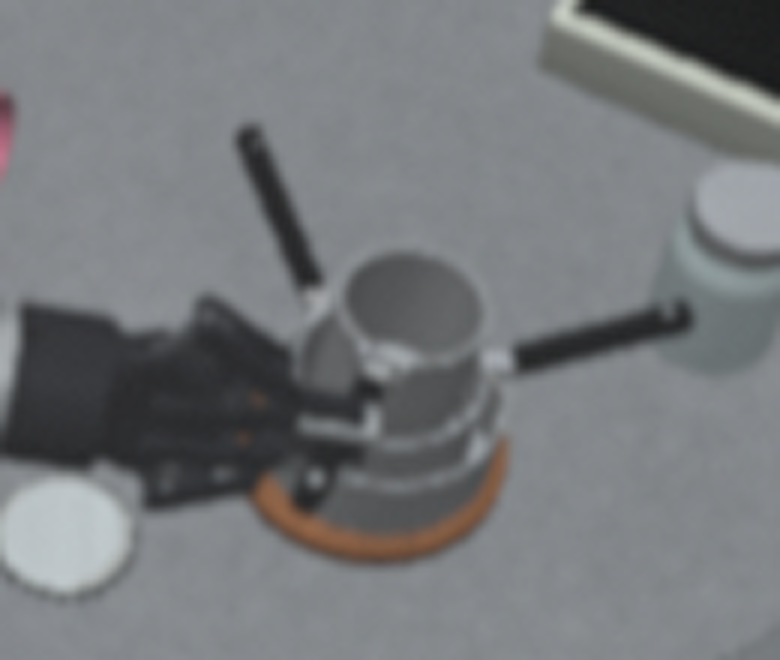

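```bash
python3 -m jog '[[-0.1,-0.02,-0.25,0,-1],[-0.03,0.03,-0.25,0,-1],[0,0,0,0,-1]]'
python3 meas2.py
python3 -c "
from h import *
st()"
```

```text
time_s: 46.05
position: [0.575, 0.2245, 0.1116]
tool_rot: [-0.174, -0.02, -0.977]
wrist_force: [0.4, 0.9, -1.7]
grip_width: 0.0142
milk (array([0.5395, 0.2958, 0.0369, 0.1122]), 'slope', array([-1. , -1.8]), 135)
sauce (array([0.5375, 0.2975, 0.0489, 0.0765]), 'slope', array([0.2, 0.8]), 68)
saute (array([0.5353, 0.297 , 0.0628, 0.0585]), 'slope', array([0.2, 0.5]), 52)
t 46.1 pos [0.5753 0.2246 0.1126] q [ 0.09  0.1   2.19  2.35  0.73 -2.66] w 0.0143 F [ 0.6 -0.3 -1.7]
x [ 0.56  -0.823  0.095] y [ 0.826  0.547 -0.136] z [0.06  0.155 0.986] handle [ 0.732 -0.679  0.062]
world (1, 0, 0) 40mm = tool [0.56 0.83 0.06]
world (0, 1, 0) 40mm = tool [-0.82  0.55  0.15]
world (0, 0, 1) 40mm = tool [ 0.1  -0.14  0.99]
```

Now 2 mm off centre with 16 mm left to go.

```bash
python3 -m jog '[[-0.06,0,-0.2,0,-1],[-0.02,0.02,-0.2,0,-1],[0,0,0,0,-1]]'
python3 meas2.py
python3 -c "
from h import *
st()"
```

```text
time_s: 46.4
position: [0.5741, 0.2252, 0.0983]
tool_rot: [-0.17, -0.024, -0.978]
wrist_force: [-0.2, -0.0, -2.3]
grip_width: 0.0142
milk (array([0.5385, 0.2964, 0.0369, 0.0988]), 'slope', array([-1.3, -1.4]), 134)
sauce (array([0.5373, 0.297 , 0.0487, 0.0762]), 'slope', array([-0. ,  0.1]), 73)
saute (array([0.5362, 0.2971, 0.0619, 0.0583]), 'slope', array([0.6, 0.8]), 57)
t 46.45 pos [0.5743 0.2252 0.0988] q [ 0.09  0.15  2.18  2.39  0.76 -2.72] w 0.0141 F [ 1.2 -0.1 -2. ]
x [ 0.56  -0.823  0.097] y [ 0.827  0.547 -0.132] z [0.055 0.154 0.987] handle [ 0.731 -0.679  0.065]
world (1, 0, 0) 40mm = tool [0.56 0.83 0.06]
world (0, 1, 0) 40mm = tool [-0.82  0.55  0.15]
world (0, 0, 1) 40mm = tool [ 0.1  -0.13  0.99]
```

```bash
python3 -m jog '[[-0.01,0.01,-0.12,0,-1],[0,0,0,0,-1],[0,0,-0.04,0,-1],[0,0,0,0,-1]]'
python3 meas2.py
python3 -c "
from h import *
st()"
```

```text
time_s: 46.85
position: [0.5749, 0.2248, 0.0936]
tool_rot: [-0.166, -0.026, -0.978]
wrist_force: [-0.8, 0.3, -0.1]
grip_width: 0.0141
milk (array([0.5391, 0.2963, 0.0369, 0.0941]), 'slope', array([-1.4, -1.2]), 132)
sauce (array([0.5375, 0.297 , 0.0488, 0.0764]), 'slope', array([ 0. , -0.1]), 81)
saute (array([0.5354, 0.2971, 0.0627, 0.0581]), 'slope', array([ 0.2, -0.4]), 57)
t 46.9 pos [0.5749 0.2248 0.0936] q [ 0.09  0.17  2.18  2.4   0.78 -2.73] w 0.0143 F [-0.8  1.1 -0. ]
x [ 0.559 -0.823  0.097] y [ 0.827  0.547 -0.128] z [0.053 0.152 0.987] handle [ 0.731 -0.679  0.066]
world (1, 0, 0) 40mm = tool [0.56 0.83 0.05]
world (0, 1, 0) 40mm = tool [-0.82  0.55  0.15]
world (0, 0, 1) 40mm = tool [ 0.1  -0.13  0.99]
```

```bash
python3 -m jog '[[0,0,0,0,-0.2],[0,0,0,0,-0.2],[0,0,0,0,-0.2]]'
python3 meas2.py
python3 -m jog '[[0,-0.4,0,0,-0.2],[0,-0.5,0,0,-0.2],[0,-0.6,0,0,-0.2],[0,-0.6,0,0,-0.2]]'
python3 -c "
from h import *
st()
c=eyes.camera('scene');crop(c,330,460,90,200,6,'s22.png')"
```

```text
time_s: 47.2
position: [0.5752, 0.225, 0.0946]
tool_rot: [-0.165, -0.028, -0.978]
wrist_force: [-0.3, -0.3, -0.6]
grip_width: 0.0342
milk (array([0.5371, 0.294 , 0.0367, 0.094 ]), 'slope', array([ 0.8, -0.3]), 106)
sauce (array([0.5374, 0.2972, 0.0487, 0.0765]), 'slope', array([-0.6,  0.7]), 79)
saute (array([0.5347, 0.2976, 0.0635, 0.0578]), 'slope', array([0.7, 0.5]), 58)
time_s: 47.65
position: [0.5146, 0.1803, 0.1046]
tool_rot: [-0.162, -0.031, -0.971]
wrist_force: [-3.2, 6.8, -21.6]
grip_width: 0.0341
t 47.65 pos [0.5146 0.1803 0.1046] q [-0.06 -0.04  2.37  2.21  0.86 -2.62] w 0.0341 F [ -3.2   6.8 -21.6]
x [ 0.565 -0.819  0.099] y [ 0.824  0.553 -0.123] z [0.046 0.151 0.987] handle [ 0.736 -0.674  0.068]
world (1, 0, 0) 40mm = tool [0.56 0.82 0.05]
world (0, 1, 0) 40mm = tool [-0.82  0.55  0.15]
world (0, 0, 1) 40mm = tool [ 0.1  -0.12  0.99]
```

View pics/s22.png

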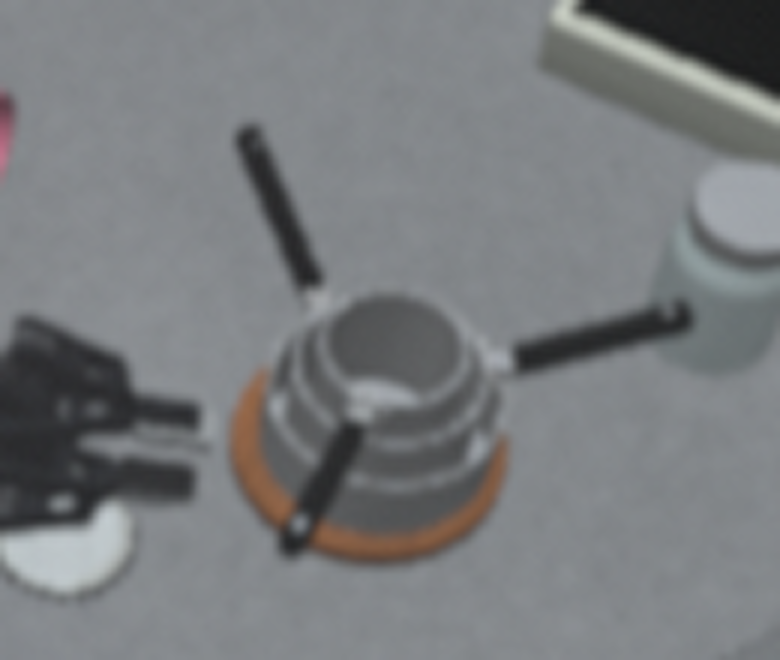

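```bash
python3 -m jog '[[0,0,0,0,-0.2]]'
python3 -c "
from h import *
st()
c=eyes.camera('wrist');cv2.imwrite('pics/w23.png',c['img'])
c=eyes.camera('top');cv2.imwrite('pics/t23.png',c['img'])"
```

```text
time_s: 47.8
position: [0.5166, 0.1784, 0.1078]
tool_rot: [-0.159, -0.036, -0.974]
wrist_force: [0.1, 0.5, 0.2]
grip_width: 0.0344
t 47.8 pos [0.5166 0.1784 0.1078] q [-0.07 -0.04  2.36  2.21  0.86 -2.62] w 0.0344 F [0.1 0.5 0.2]
x [ 0.562 -0.821  0.102] y [ 0.826  0.551 -0.118] z [0.041 0.15  0.988] handle [ 0.733 -0.676  0.073]
world (1, 0, 0) 40mm = tool [0.56 0.83 0.04]
world (0, 1, 0) 40mm = tool [-0.82  0.55  0.15]
world (0, 0, 1) 40mm = tool [ 0.1  -0.12  0.99]
```

View pics/t23.png

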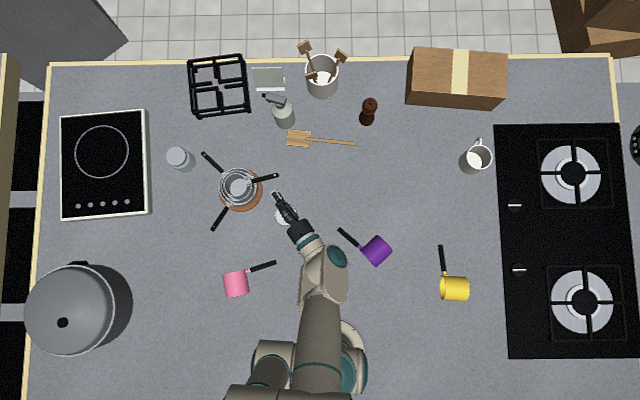

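View pics/w23.png

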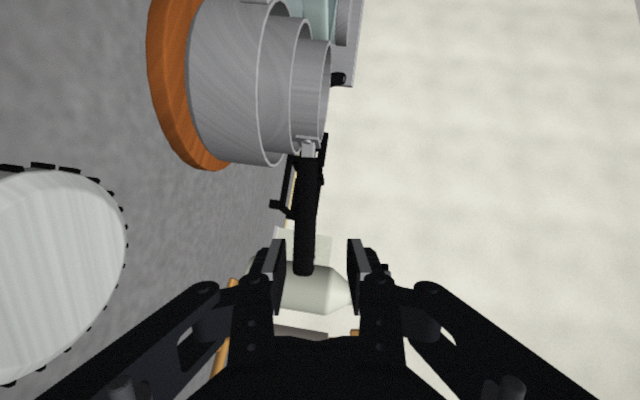

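```bash
python3 -m jog '[[0.5,0,0,0,-0.2],[0.6,0,0.2,0,-0.2],[0.6,0,0.5,0,-0.2],[0.6,0,0.5,0,-0.2],[0,0,0.3,0,-0.2]]'
python3 -m jog '[[0,0,0,0,-0.2],[0,0,0,0,-0.2]]'
python3 - <<'E'
from h import *
st()
for n in("scene","top"):
    c=eyes.camera(n);w=cloud(c);z=w[...,2];im=c["img"].astype(int)
    d=np.hypot(w[...,0]-.537,w[...,1]-.296)
    for nm,zt,a,b in(("milk",.096,.025,.05),("sauce",.078,.042,.058),("saute",.060,.055,.072)):
        m=(np.abs(z-zt)<.006)&(d>a)&(d<b)&(im.max(-1)>85);P=w[m];x,y,r=circ(P[:,:2])
        e=np.abs(np.hypot(P[:,0]-x,P[:,1]-y)-r);P=P[e<.004];x,y,r=circ(P[:,:2])
        A=np.c_[P[:,:2]-[x,y],np.ones(len(P))];pl=np.linalg.lstsq(A,P[:,2],rcond=None)[0]
        print(n,nm,np.round([x,y,r,pl[2]],4),"slope",np.degrees(pl[:2]).round(1),len(P))
    m=d<.02;print("  milk floor z",np.nanmedian(z[m]).round(4))
    m=(im.max(-1)<80)&(z>.055)&(z<.13)&(d>.066)&(d<.165)
    a=np.degrees(np.arctan2(w[m][:,1]-.296,w[m][:,0]-.537));h,e=np.histogram(a,bins=np.arange(-180,181,10));print("  dark angles",[(int(e[i]),int(h[i])) for i in range(36) if h[i]>8])
    crop(c,*((330,460,90,200) if n=="scene" else (190,310,130,250)),5,f"f_{n}.png")
E
```

```text
time_s: 48.4
position: [0.5701, 0.1143, 0.1699]
tool_rot: [-0.164, -0.02, -0.967]
wrist_force: [-0.2, 0.5, -0.6]
grip_width: 0.034
time_s: 48.6
position: [0.5703, 0.1152, 0.1701]
tool_rot: [-0.164, -0.021, -0.966]
wrist_force: [0.2, -0.4, -0.1]
grip_width: 0.0341
t 48.6 pos [0.5703 0.1152 0.1701] q [-0.25 -0.1   2.22  1.88  0.89 -2.27] w 0.0341 F [ 0.2 -0.4 -0.1]
x [ 0.569 -0.817  0.091] y [ 0.82   0.557 -0.129] z [0.055 0.148 0.987] handle [ 0.739 -0.671  0.06 ]
world (1, 0, 0) 40mm = tool [0.57 0.82 0.05]
world (0, 1, 0) 40mm = tool [-0.82  0.56  0.15]
world (0, 0, 1) 40mm = tool [ 0.09 -0.13  0.99]
scene milk [0.5372 0.2939 0.0368 0.0939] slope [-0.5 -0.4] 103
scene sauce [0.5374 0.2968 0.0487 0.0762] slope [-0.3  0.5] 93
scene saute [0.5368 0.2979 0.0617 0.0583] slope [0.2 0.5] 94
  milk floor z nan
  dark angles [(-90, 10), (-80, 80), (40, 125), (150, 109)]
top milk [0.5355 0.2938 0.0373 0.0948] slope [-2.  0.] 80
top sauce [0.5358 0.297  0.0484 0.0768] slope [-0.1  0.1] 97
top saute [0.5355 0.2965 0.0606 0.0591] slope [ 0.  -0.5] 115
  milk floor z 0.0231
  dark angles [(-90, 40), (-80, 60), (40, 99), (150, 123)]
  return np.nanmean(a, axis, out=out, keepdims=keepdims)
```

View pics/f_top.png

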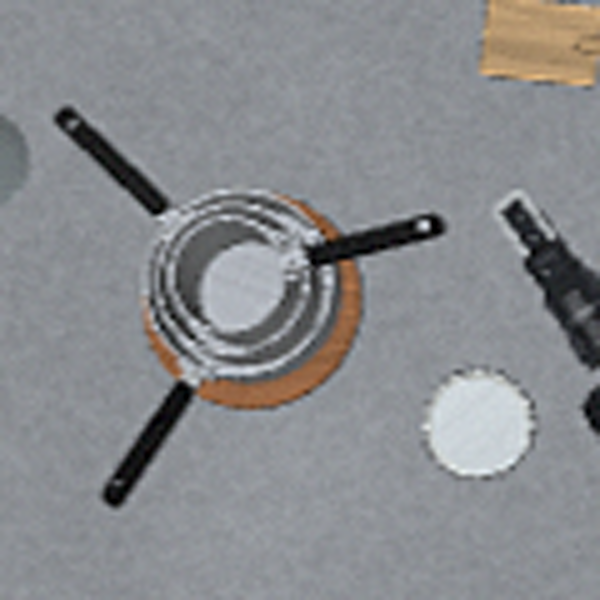

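View pics/f_scene.png

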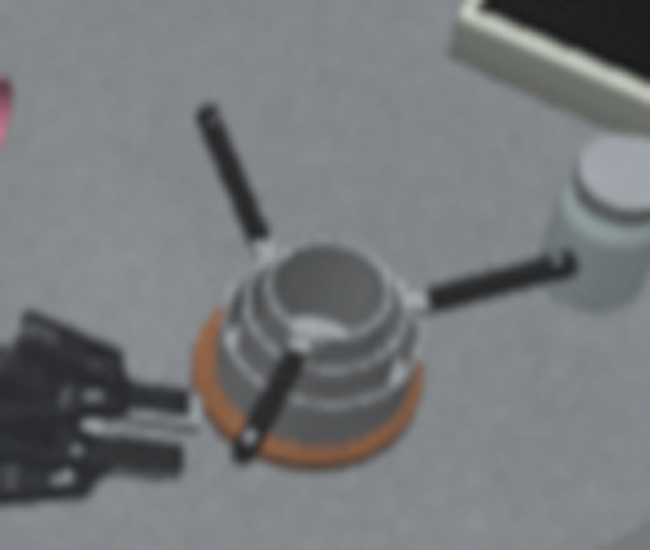

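The three pans are nested and flat. Measured rims are 58, 76 and 94 mm, against 60, 78 and 96 mm expected. The milk pan's floor is at 23 mm (24 expected). The handles point about 154°, 45° and -78°, and the robot touches nothing.

```bash
python3 -c "
from workcell import bot
print(bot.hand_in())"
```

```text
the job is handed in; nothing more can be done
None
```

The pan set is back together on its board and the job is handed in at about 49 s of the 72 s allowed. I put the saucepan into the saute pan first. I then tilted the milk pan upright, stood it on the counter, gripped it again and set it inside the saucepan.

**Last checks:**
- **Flatness:** the rims measure 58, 76 and 94 mm high against 60, 78 and 96 mm expected. All three read about 2 mm low, which is within the camera calibration. Rim slopes were under about 1°, except that the top camera read the milk pan at 2° and the scene camera read it under 1°.
- **Milk pan floor:** it measures 23 mm high against 24 mm expected.
- **Handles:** they point at about 154° (saute), 45° (saucepan) and -78° (milk pan), so every pair is more than 100° apart.
- **Robot:** it stands clear with the wrist force near zero. I didn't measure the other objects again. In the last pictures they look unmoved.

**What disagreed or went wrong:**
- **First saucepan grasp missed:** the fingertips really sit about 13 mm behind the reported TCP, not 17 mm ahead as described. I corrected for this from the camera images.
- **Tilting the milk pan:** the moves only turn the tool about its own pointing axis. I tilted the tool by pushing at the edge of the arm's reach, and couldn't bring it back to vertical afterwards. The final placement was therefore done with the tool nearly horizontal.
- **Force spike:** the wrist read about 22 N once while backing away, with joint 3 at its limit, and was back to zero at the next reading.

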